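# Load the hearing-aid dryer rail and set its timer

## Robot

A 7-joint arm with a two-finger parallel gripper is mounted at the origin on the work surface. World frame = base frame: x ahead of the robot, y to its left, z up, the work surface at z = 0. Lengths are in m, angles in rad, forces in N, time in s.
With the tool pointing down it reaches from about 0.425 to 0.875 m from the base axis. Payload 4.7 kg.
Tool frame: the origin (TCP) lies at the very end of the fingers, on their centre line; the grasp point (between the pads) lies 19 mm behind it; z points along the fingers, y is the line along which they close (so a half turn about z gives the same grasp; the last joint's range is limited). The gripper opens to 87 mm and grips with 3 to 60 N. Pads are 19 mm wide; open, the fingers measure 117 mm over their backs; the gripper's body (75 mm by 190 mm) begins 51 mm behind the grasp point.
Start: joints at [-1.269, 0.321, -0.07, 1.45, 0.023, 1.371, -0.057], TCP at [0.185, 0.623, 0.191] pointing down, gripper open.
Joint ranges: [-2.86, 2.86], [-0.3, 2.09], [-1.38, 1.24], [0.06, 2.45], [-1.56, 4.7], [0.09, 2.05], [-2.69, 2.69]. Speed limits (rad/s): [2.57, 2.57, 3.14, 3.14, 3.14, 3.14, 3.14].

## Interface

Orientations are given as a unit quaternion [w, x, y, z].
In Python, from rig import r gives the robot as it stands.
- The arm moves only by the shell command python3 shift.py 'ROWS' [FORCE]. ROWS is rows parted by semicolons, their numbers by spaces, 1 to 8 of them, each of 7 numbers: the finger opening in m, then dx, dy, dz in m, then a rotation vector rx, ry, rz in rad; each row is the pose to reach, as a shift and turn from the pose commanded when the command began, along the tool's axes at that moment; what a row does not reach only later rows make up. A row lasts 1/10 s, in which the tool goes at most 0.05 m and 0.15 rad, less where a joint would pass 70% of its speed; a pose out of reach is approached as far as the arm can. The fingers move at their own pace and stop on an object; FORCE is the grip in N (left out, the last holds). Time passes only in rows, so rows that do not move let the fingers close. It prints the time, the measured TCP pose, the force, the opening and the grip force at its end.
- r.state(): the state, without advancing time (a new reading comes with each control period).
- r.grab_frame(name): name is "scene" or "side" or "wrist"; returns the picture (480x640x3 uint8, red, green, blue); there is no depth.
- r.camera_params(name): a dict with "camera_matrix" (3x3 intrinsics, pixels), "R" (3x3) and "t" (3): a world point X has camera coordinates R X + t. Camera axes: x right, y down, z forward; pixel columns grow to the right and rows downward; lengths in m; the calibration is good to about 2 mm. A picture is of the moment at which its call begins: read the wrist's pose just before it. camera_params takes no time and is no camera call; for the wrist camera it gives the pose at the moment of the call.
- r.finish_job(): hands the job in; it is judged then, once.
The state is a dict: "t": time; "q": joint angles; "qvel": joint speeds; "joint_torque": joint torques, N m; "tool_pos": TCP position; "tcp_rot": TCP orientation; "wrist_force": force on the tool from outside, world axes, zero at the start; "torque": the same for the moment, N m; "grip_width": finger opening in m; "gripper_force": force on a finger pad.
Only numpy, scipy, OpenCV 4.12 (cv2) and the standard library are available. Lean on these libraries where they do the work, as an engineer would, in place of code of your own. Each camera call takes 0.05 s, during which the arm holds its last target. There are 200 camera calls.

## Task

Slide every hearing-aid carrier standing on the bench into the dryer's track, entering by the track's open end, and push them up so that they stand in one close row, the first against the steel end stop and no gaps between. When all are in, turn the dryer's timer dial to 45 minutes, the long thick mark on its scale. Leave the jar, the pill crusher and the screwdriver where they are.

Things in the scene. Friction and masses are not known exactly. Their poses are not given: they have to be found in the camera images.
- dryer: Fixed grey dryer block, 100 mm wide (x), 460 mm long (y, -235 to +225 mm), 40 mm high, an aluminium T-slot track along its top, the timer dial on its -y end. Origin: on the bench under the track's centreline. The block's top is the track's floor. The track runs along y, shut by a steel stop (70 mm wide, 30 mm high) with its face at y = -100 mm, open at y = +130 mm. Turned up to 0.15 rad.
- track_stop (a point): Point on the track floor, on the centreline at the stop's face. Axes as the dryer's: +y along the track to the open end, z up. Carriers in a close row have their origins at x = 0, z = 0 and y = 28, 84, 140, 196 mm here.
- track_mouth (a point): Point on the track floor, on the centreline, where the lips end (230 mm from track_stop). Axes as the dryer's. The track is 44 mm wide at the floor; two lips, undersides 9 mm and tops 13 mm above the floor, leave a slot 20 mm wide between them. Outside the mouth two guides 9 mm high, without lips, flare from 44 to 65 mm apart over 32 mm.
- apron (a point): Centre of the bare floor outside the track's open end, 62 mm (+y) from track_mouth, on the centreline, level with the track floor; it reaches 33 mm further. A carrier can be set down here and slid in. Axes as the dryer's.
- dial (a joint): Timer dial's angle in rad, 0 to 2.9, growing clockwise seen from above: 0.7 rad per 15 minutes, so 45 minutes is 2.1 rad. White marks on black at 0, 15, 30, 45 and 60 minutes; that at 45 is longer and thicker. Starts between 0 and 1.2. Stays where it is left (friction 0.05 N m).
- dial_grip (a point): Point on the dial's axis, 70 mm above the bench, 12 mm below the top of its grip bar: grey, 58 mm long, 12 mm thick, 28 mm high, on a disc of 30 mm radius. Axes turn with the dial: bar along x, z up, pointer (white line and nose) at the -x end. With the dial at 0 its axes are the dryer's, the pointer to the robot's side. 78 mm from track_stop along -y.
- carrier1: One of four alike hearing-aid carriers (three or four present), 0.15 to 0.3 kg, upright and loose. Origin: centre of its underside, z up. Steel foot 56 (x) by 40 (y) by 6 mm; neck 14 mm thick to z 16; white deck 52 by 56 mm, z 16 to 22, a beige hearing aid each side (to z 32); white grip fin 34 mm long (x), 12 mm thick (y), z 22 to 82. Foot goes under the lips, x along the track, either end first.
- carrier2: One of four alike hearing-aid carriers (three or four present), 0.15 to 0.3 kg, upright and loose. Origin: centre of its underside, z up. Steel foot 56 (x) by 40 (y) by 6 mm; neck 14 mm thick to z 16; white deck 52 by 56 mm, z 16 to 22, a beige hearing aid each side (to z 32); white grip fin 34 mm long (x), 12 mm thick (y), z 22 to 82. Foot goes under the lips, x along the track, either end first.
- carrier3: One of four alike hearing-aid carriers (three or four present), 0.15 to 0.3 kg, upright and loose. Origin: centre of its underside, z up. Steel foot 56 (x) by 40 (y) by 6 mm; neck 14 mm thick to z 16; white deck 52 by 56 mm, z 16 to 22, a beige hearing aid each side (to z 32); white grip fin 34 mm long (x), 12 mm thick (y), z 22 to 82. Foot goes under the lips, x along the track, either end first.
- carrier4: One of four alike hearing-aid carriers (three or four present), 0.15 to 0.3 kg, upright and loose. Origin: centre of its underside, z up. Steel foot 56 (x) by 40 (y) by 6 mm; neck 14 mm thick to z 16; white deck 52 by 56 mm, z 16 to 22, a beige hearing aid each side (to z 32); white grip fin 34 mm long (x), 12 mm thick (y), z 22 to 82. Foot goes under the lips, x along the track, either end first.
- jar: Green glass specimen jar, radius 32 mm, 85 mm high, loose; origin under its centre. To be left alone.
- pill_crusher: Pewter pill crusher, a squat round press 34 mm in radius, 88 mm high with a cross bar 75 mm long on top (along x), loose; origin under its centre. To be left alone.
- screwdriver: Jeweller's screwdriver with red handle, 145 mm long, lying along its x on the bench; origin under its middle. To be left alone.

How it is judged:
On the way, in this order (a step that is already met when the one before it is completed fails the run):
1. every carrier is in the track, in a close row against the end stop ((y of carrier1 in the frame of track_stop between 0.023 and 0.033 m or y of carrier2 in the frame of track_stop between 0.023 and 0.033 m or y of carrier3 in the frame of track_stop between 0.023 and 0.033 m or y of carrier4 in the frame of track_stop between 0.023 and 0.033 m) and (y of carrier1 in the frame of track_stop between 0.079 and 0.091 m or y of carrier2 in the frame of track_stop between 0.079 and 0.091 m or y of carrier3 in the frame of track_stop between 0.079 and 0.091 m or y of carrier4 in the frame of track_stop between 0.079 and 0.091 m) and (y of carrier1 in the frame of track_stop between 0.135 and 0.149 m or y of carrier2 in the frame of track_stop between 0.135 and 0.149 m or y of carrier3 in the frame of track_stop between 0.135 and 0.149 m or y of carrier4 in the frame of track_stop between 0.135 and 0.149 m) and x of carrier1 in the frame of track_stop between -0.006 and 0.006 m and z of carrier1 in the frame of track_stop between -0.004 and 0.005 m and y of carrier1 in the frame of track_stop between 0.02 and 0.208 m and angle between each of carrier1, carrier2, carrier3, carrier4's own z axis and vertical below 0.12 rad and x of carrier2 in the frame of track_stop between -0.006 and 0.006 m and z of carrier2 in the frame of track_stop between -0.004 and 0.005 m and y of carrier2 in the frame of track_stop between 0.02 and 0.208 m and x of carrier3 in the frame of track_stop between -0.006 and 0.006 m and z of carrier3 in the frame of track_stop between -0.004 and 0.005 m and y of carrier3 in the frame of track_stop between 0.02 and 0.208 m and x of carrier4 in the frame of track_stop between -0.006 and 0.006 m and z of carrier4 in the frame of track_stop between -0.004 and 0.005 m and y of carrier4 in the frame of track_stop between 0.02 and 0.208 m), for 0.2 s.
2. then the timer dial is turned to the 45-minute mark (value of joint dial between 1.98 and 2.22 rad), for 0.3 s.
At the end, for the whole second after the job is handed in: All carriers upright under the lips in one close row: the first within 5 mm of the stop, the second and third within 7 and 9 mm of their places (28, 84, 140 mm from stop to origin), a fourth at most 208 mm away; dial within 0.12 rad of 2.1; all at rest (all of step 1 and all of step 2 and linear speed of each of carrier1, carrier2, carrier3, carrier4 below 0.02 m/s and velocity of joint dial between -0.05 and 0.05 rad/s); the robot touches nothing.
It fails at once if the jar is moved by over 30 mm (distance of jar from where it was at the start of the episode above 0.03 m).
It fails at once if the pill crusher is moved by over 30 mm (distance of pill_crusher from where it was at the start of the episode above 0.03 m).
It fails at once if the screwdriver is moved by over 30 mm (distance of screwdriver from where it was at the start of the episode above 0.03 m).
Of carrier1, carrier2, carrier3, carrier4 only 3 to 4 are there at a start; the rules pass over those that are not, and their reading is None.
At some moment in a run one of carrier1, carrier2, carrier3, carrier4 may be knocked a few centimetres aside while the robot is not near it.
It also fails if it takes over 210 s, if anything falls off the work surface, if the arm or the gripper's body presses on something with over 40 N, if the wrist force passes 120 N, or if a joint passes its speed limit or range.

## Working session

There is one attempt and no reset: what is moved stays moved. The work goes in short steps, Python scripts to look and compute and a shell command to move; the robot and the scene stay as the last step left them, time stands still between calls to the robot, and variables do not carry over. Pictures are saved under pics/ and viewed, at most 14 in all, crops included, and the job is handed in when it is done.

```bash
ls; mkdir -p pics
python3 - <<'E'
from rig import r
import cv2
s=r.state();print(s['t'],s['tool_pos'],s['tcp_rot'])
for n in("scene","side"):
    im=r.grab_frame(n);cv2.imwrite(f"pics/{n}0.png",im[:,:,::-1]);p=r.camera_params(n);print(n,p)
E
```

```text
pics
rig.py
shift.py
0.0 [0.18436776 0.62265063 0.19007131] [-9.54185706e-05  1.43390707e-01  9.89665685e-01 -9.63239049e-04]
scene {'camera_matrix': array([[539.55444115,   0.        , 324.80876871],
       [  0.        , 539.55444115, 242.32320528],
       [  0.        ,   0.        ,   1.        ]]), 'R': array([[-0.3850643 ,  0.92287413, -0.00536957],
       [ 0.71475932,  0.29453881, -0.63432326],
       [-0.58381898, -0.2480932 , -0.77304926]]), 't': array([ 0.18735606, -0.35851656,  1.63907788])}
side {'camera_matrix': array([[513.9058932 ,   0.        , 312.51170599],
       [  0.        , 513.9058932 , 245.65874408],
       [  0.        ,   0.        ,   1.        ]]), 'R': array([[ 0.98869464, -0.14956659, -0.01061763],
       [-0.12276357, -0.76678912, -0.63005043],
       [ 0.08609301,  0.62423095, -0.77648163]]), 't': array([-0.580785  ,  0.1566259 ,  1.19492836])}
```
View pics/scene0.png

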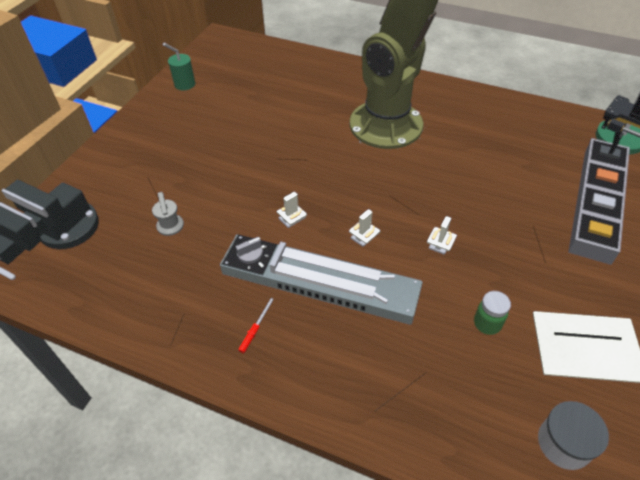

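View pics/side0.png

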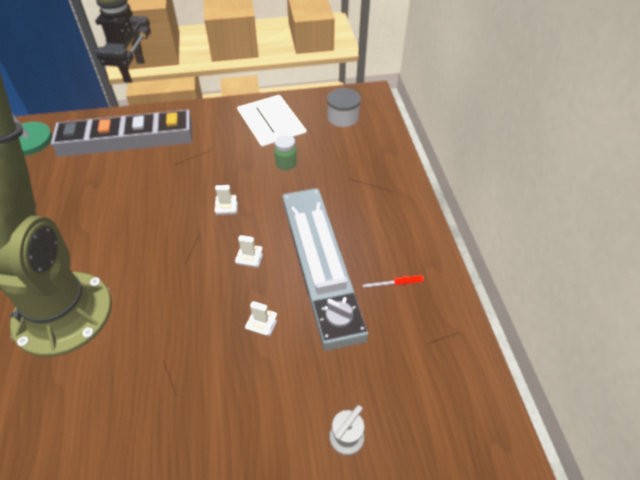

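The scene view shows three carriers at about (291,210), (364,227) and (441,235). The dial is at (248,250), the open end near (415,298), the jar at (491,313) and the crusher at (167,217). The side view agrees: carriers at (261,318), (248,252) and (225,200), with the dial at (340,312).

Create h.py:
```python
import numpy as np, cv2
from rig import r
from scipy.spatial.transform import Rotation as Ro
def rot(q): return Ro.from_quat(np.roll(q,-1)).as_matrix()
def ray(p,u,z):
    K,R,t=p['camera_matrix'],p['R'],p['t']
    uv=np.atleast_2d(u).astype(float); d=np.c_[uv,np.ones(len(uv))]@np.linalg.inv(K).T@R
    c=-R.T@t; return c+d*((z-c[2])/d[:,2])[:,None]
def proj(p,X):
    x=(np.atleast_2d(X)@p['R'].T+p['t'])@p['camera_matrix'].T; return x[:,:2]/x[:,2:]
def grab(n,f=None):
    p=r.camera_params(n); im=r.grab_frame(n)
    if f: cv2.imwrite(f"pics/{f}.png",im[:,:,::-1])
    return im,p
def togo(X,yaw=None):
    "shift in tool axes to world TCP X; turn about tool z so that tool y points at world yaw (mod pi)"
    s=r.state(); R=rot(s['tcp_rot']); d=R.T@(np.array(X)-s['tool_pos'])
    a=None
    if yaw is not None:
        v=R.T@np.array([np.cos(yaw),np.sin(yaw),0]); a=(np.arctan2(v[1],v[0])-np.pi/2+np.pi/2)%np.pi-np.pi/2
    print('t',s['t'],'tool shift',d.round(4),'rz',a)
```

Run:
```python
from h import *
p=r.camera_params("scene");q=r.camera_params("side")
print('carr',ray(p,[(291,215),(364,232),(441,240)],.02).round(3).tolist(),ray(q,[(261,322),(248,256),(225,205)],.02).round(3).tolist())
print('dial',ray(p,(249,250),.07),ray(q,(340,312),.07))
print('dryer corners',ray(p,[(236,237),(221,264),(411,318),(421,287)],.04).round(3).tolist(),ray(q,[(284,195),(318,190),(366,340),(326,346)],.04).round(3).tolist())
print('jar',ray(p,(491,300),.085),ray(q,(285,145),.085),'crusher',ray(p,(167,222),.02))
w=r.camera_params('wrist');s=r.state()
print('cam in tool',(rot(s['tcp_rot']).T@(-w['R'].T@w['t']-s['tool_pos'])).round(3),w['camera_matrix'],(w['R']@rot(s['tcp_rot'])).round(3))
```

```text
carr [[0.464, -0.103, 0.02], [0.447, 0.089, 0.02], [0.399, 0.272, 0.02]] [[0.455, -0.108, 0.02], [0.439, 0.084, 0.02], [0.39, 0.268, 0.02]]
dial [[ 0.63985915 -0.12477067  0.07      ]] [[ 0.62689412 -0.14001395  0.07      ]]
dryer corners [[0.596, -0.187, 0.04], [0.682, -0.18, 0.04], [0.653, 0.27, 0.04], [0.567, 0.268, 0.04]] [[0.55, 0.26, 0.04], [0.643, 0.264, 0.04], [0.673, -0.199, 0.04], [0.587, -0.2, 0.04]]
jar [[0.57521438 0.41607407 0.085     ]] [[0.57258076 0.40892075 0.085     ]] crusher [[ 0.60524174 -0.3830578   0.02      ]]
cam in tool [ 0.083 -0.    -0.194] [[379.50301837   0.         315.17668709]
 [  0.         379.50301837 245.18873705]
 [  0.           0.           1.        ]] [[ 0.002  1.    -0.   ]
 [-0.953  0.002 -0.302]
 [-0.302  0.001  0.953]]
```

Run:
```python
from h import *
togo([.5,.06,.32],np.pi/2+.06)
```

```text
t 0.1 tool shift [-0.4624 -0.4502 -0.129 ] rz -0.3478131799569151
```

```bash
python3 shift.py '0.08 -0.23 -0.225 -0.12 0 0 -0.17;0.08 -0.23 -0.225 -0.12 0 0 -0.17;0.08 -0.23 -0.225 -0.12 0 0 -0.17;0.08 -0.23 -0.225 -0.12 0 0 -0.17;0.08 -0.23 -0.225 -0.12 0 0 -0.17;0.08 -0.23 -0.225 -0.12 0 0 -0.17;0.08 -0.23 -0.225 -0.12 0 0 -0.17;0.08 -0.23 -0.225 -0.12 0 0 -0.17' 20
python3 - <<'E'
from h import *
togo([.5,.06,.32],np.pi/2+.06)
E
```

```text
t: 0.9
tool_pos: [0.346, 0.3371, 0.314]
tcp_rot: [0.002, 0.064, 0.998, 0.001]
wrist_force: [-0.3, 0.3, 0.2]
grip_width: 0.0797
gripper_force: 0.0
t 0.9 tool shift [-0.1882 -0.2551 -0.0059] rz -0.18850205489117466
```

```bash
python3 shift.py '0.08 -0.18 -0.255 0 0 0 -0.18;0.08 -0.18 -0.255 0 0 0 -0.18;0.08 -0.18 -0.255 0 0 0 -0.18;0.08 -0.18 -0.255 0 0 0 -0.18;0.08 -0.18 -0.255 0 0 0 -0.18;0.08 -0.18 -0.255 0 0 0 -0.18;0.08 -0.18 -0.255 0 0 0 -0.18;0.08 -0.18 -0.255 0 0 0 -0.18' ; python3 shift.py '0.08 0 0 0 0 0 0;0.08 0 0 0 0 0 0'
python3 - <<'E'
from h import *
grab('wrist','w1'); r.state()
E
```

```text
t: 1.7
tool_pos: [0.4907, 0.0649, 0.3106]
tcp_rot: [-0.0, -0.028, 1.0, -0.0]
wrist_force: [-0.3, -0.2, -0.2]
grip_width: 0.08
gripper_force: 0.0
t: 1.9
tool_pos: [0.4893, 0.0701, 0.3108]
tcp_rot: [-0.0, -0.033, 0.999, 0.0]
wrist_force: [-0.4, -0.0, -0.8]
grip_width: 0.08
gripper_force: 0.0
```

View pics/w1.png

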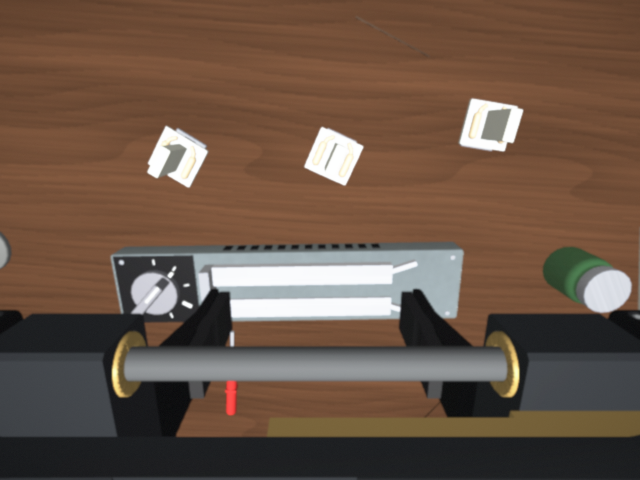

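The wrist view shows carriers at (177,157), (334,157) and (491,125). The dial centre is about (154,294) with its pointer up-right, and the thick 45 mark is at (187,304). The lips end at x≈392, and the jar is at (590,280).

Run:
```python
import cv2,numpy as np
im=cv2.imread('pics/w1.png')
c=[cv2.resize(im[y-36:y+36,x-36:x+36],None,fx=5,fy=5,interpolation=cv2.INTER_CUBIC)[:, :] for x,y in((177,157),(334,157),(491,125))]
c=[cv2.resize(k,(266,266)) for k in c]
d=cv2.resize(im[238:328,105:205],(330,297),interpolation=cv2.INTER_CUBIC); e=cv2.resize(im[238:328,370:470],(330,297),interpolation=cv2.INTER_CUBIC)
o=np.zeros((570,800,3),np.uint8);o[:266,:798]=np.hstack(c);o[270:567,:660]=np.hstack([d,e])
cv2.imwrite('pics/m1.png',o)
```

```text
(no output)
```

View pics/m1.png

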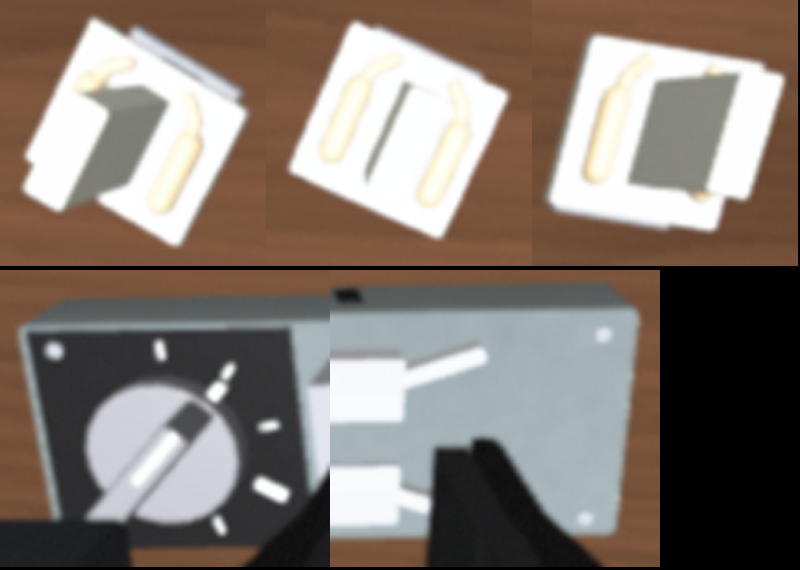

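The crops show the deck corners, the mouth at about (391.5,290.6) in full-image pixels, the dial disc centre at about (154,293), and the pointer near the 15 mark.

Run:
```python
from h import *
p=r.camera_params('wrist')
k=72/266
for n,o,P in (('A',(141,121),[(93,18),(246,112),(180,245)]),('B',(298,121),[(91,22),(242,95),(174,240),(24,170)]),('C',(455,89),[(60,36),(233,64),(184,231),(18,202)])):
    X=ray(p,np.array(o)+k*np.array(P),.022)[:,:2]
    c=(X[0]+X[2])/2 if len(X)==3 else X.mean(0)
    e1=X[1]-X[0]; e2=X[2]-X[1]
    yaw=np.arctan2(e2[1],e2[0]); y1=np.arctan2(e1[1],e1[0])
    print(n,'c',c.round(4),'fin yaw',yaw.round(3),'perp-based',(y1-np.pi/2).round(3),'len',np.linalg.norm(e1).round(4),np.linalg.norm(e2).round(4))
D=ray(p,[(111.1,255.6),(463,250.1),(457,317.7),(122.6,321.6)],.04)[:,:2];print('dryer',D.round(4).tolist())
u=D[1]-D[0]+D[2]-D[3];print('len',np.linalg.norm(u)/2);u/=np.linalg.norm(u);print('ydir',u,'turn',-np.arctan2(u[0],u[1]))
c=D.mean(0);print('centre->origin',c+u*.005, 'stop from block',c+u*(.005-.1),'mouth',c+u*.135)
m=ray(p,(391.5,290.6),.053);print('mouth px',m); print('dial px',ray(p,(154.1,293.2),.054),'from block',c+u*(.005-.178))
b=ray(p,[(105+100/3.3,238+245/3.3),(105+203/3.3,238+133/3.3)],.08)[:,:2];v=b[1]-b[0];print('bar dir',np.arctan2(v[1],-v[0]))
print(r.state()['t'])
```

```text
A c [ 0.456  -0.1025] fin yaw -0.47 perp-based -0.495 len 0.0563 0.0518
B c [0.4426 0.0904] fin yaw -0.352 perp-based -0.364 len 0.0556 0.0529
C c [0.3927 0.2744] fin yaw -0.082 perp-based -0.08 len 0.0577 0.0532
dryer [[0.5849, -0.1881], [0.5469, 0.2652], [0.6438, 0.2749], [0.6804, -0.1814]]
len 0.4562916917086408
ydir [-0.08184503  0.99664507] turn 0.08193668035284242
centre->origin [0.61358878 0.04764778] stop from block [ 0.62177328 -0.05201673] mouth [0.60294893 0.17721164]
mouth px [[0.60396219 0.1771871  0.053     ]]
dial px [[ 0.62783693 -0.12972421  0.054     ]] from block [ 0.62815719 -0.12975504]
bar dir 0.7030353296044087
1.95
```

Run:
```python
from h import *
togo([.456,-.1025,.12],np.pi/2-.482); print(r.state()['q'])
```

```text
t 1.95 tool shift [ 0.0445 -0.17    0.1909] rz 0.5477201296967857
[-0.69635362 -0.06548407  0.47720915  1.63871315  0.02965944  1.5615724
  1.41620848]
```

```bash
python3 shift.py '0.06 0.0445 -0.17 0.1 0 0 0.548;0.06 0.0445 -0.17 0.1 0 0 0.548;0.06 0.0445 -0.17 0.1 0 0 0.548;0.06 0.0445 -0.17 0.1 0 0 0.548;0.06 0.0445 -0.17 0.1 0 0 0.548;0.06 0.0445 -0.17 0.19 0 0 0.548;0.06 0.0445 -0.17 0.19 0 0 0.548;0.06 0.0445 -0.17 0.19 0 0 0.548';python3 shift.py '0.06 0 0 0 0 0 0;0.06 0 0 0 0 0 0;0.06 0 0 0 0 0 0'
python3 - <<'E'
from h import *
togo([.456,-.1025,.044],np.pi/2-.482); grab('wrist','a1')
E
```

```text
t: 2.75
tool_pos: [0.4521, -0.1024, 0.1169]
tcp_rot: [-0.005, 0.239, 0.971, -0.001]
wrist_force: [-0.9, 1.0, -0.3]
grip_width: 0.06
gripper_force: 0.0
t: 3.05
tool_pos: [0.458, -0.1043, 0.1234]
tcp_rot: [0.002, 0.24, 0.971, 0.001]
wrist_force: [-0.4, 0.9, 1.1]
grip_width: 0.06
gripper_force: 0.0
t 3.05 tool shift [0.0029 0.0005 0.0793] rz -0.0028893873336384157
```

View pics/a1.png

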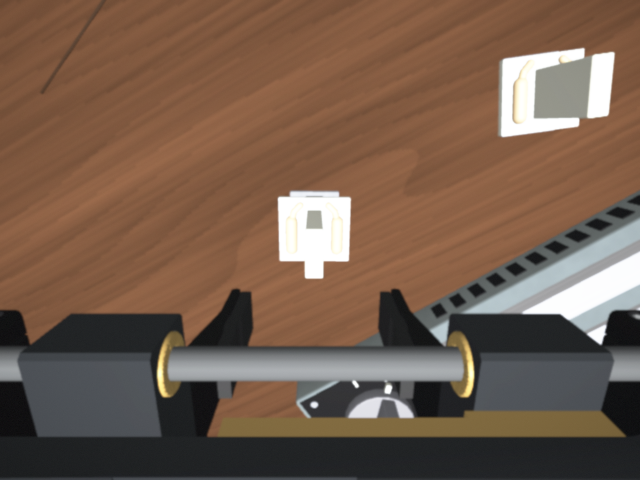

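The wrist view shows carrier A square to the fingers, with its fin at column 314 between them. I'll descend and grip.

```bash
python3 shift.py '0.06 0.003 0 0.04 0 0 0;0.06 0.003 0 0.079 0 0 0;0.06 0.003 0 0.079 0 0 0;0.06 0.003 0 0.079 0 0 0;0 0.003 0 0.079 0 0 0;0 0.003 0 0.079 0 0 0;0 0.003 0 0.079 0 0 0;0 0.003 0 0.079 0 0 0' 20; python3 shift.py '0 0 0 0 0 0 0;0 0 0 0 0 0 0;0 0 0 0 0 0 0'
python3 shift.py '0 0 0 -0.04 0 0 0;0 0 0 -0.08 0 0 0;0 0 0 -0.12 0 0 0;0 0 0 -0.12 0 0 0;0 0 0 -0.12 0 0 0'
python3 - <<'E'
from h import *
togo([.598,.239,.165],.082); print(r.state()['q'])
E
```

```text
t: 3.9
tool_pos: [0.4542, -0.1031, 0.043]
tcp_rot: [0.001, 0.24, 0.971, 0.0]
wrist_force: [-0.1, 0.7, -0.5]
grip_width: 0.0356
gripper_force: 0.0
t: 4.2
tool_pos: [0.4535, -0.1031, 0.0421]
tcp_rot: [-0.0, 0.24, 0.971, 0.0]
wrist_force: [0.6, 0.7, 0.5]
grip_width: 0.0119
gripper_force: 1.1
t: 4.7
tool_pos: [0.4536, -0.103, 0.1622]
tcp_rot: [0.0, 0.24, 0.971, 0.0]
wrist_force: [-0.5, -0.6, -3.5]
grip_width: 0.012
gripper_force: 20.0
t 4.7 tool shift [ 0.0319  0.3699 -0.0025] rz 1.0031590275164701
[-0.52671956 -0.09910916  0.66191753  1.95062075  0.06296645  1.26914525
  1.19928364]
```

```bash
python3 shift.py '0 0.032 0.37 -0.0025 0 0 1.003;0 0.032 0.37 -0.0025 0 0 1.003;0 0.032 0.37 -0.0025 0 0 1.003;0 0.032 0.37 -0.0025 0 0 1.003;0 0.032 0.37 -0.0025 0 0 1.003;0 0.032 0.37 -0.0025 0 0 1.003;0 0.032 0.37 -0.0025 0 0 1.003;0 0.032 0.37 -0.0025 0 0 1.003'; python3 shift.py '0 0 0 0 0 0 0;0 0 0 0 0 0 0;0 0 0 0 0 0 0;0 0 0 0 0 0 0'
python3 - <<'E'
from h import *
togo([.598,.239,.084],.082); print(r.state()['q']); grab('wrist','a2')
E
```

```text
t: 5.5
tool_pos: [0.5964, 0.2448, 0.1605]
tcp_rot: [-0.002, 0.676, 0.737, -0.002]
wrist_force: [-0.6, 0.0, -1.7]
grip_width: 0.0116
gripper_force: 20.0
t: 5.9
tool_pos: [0.5977, 0.2369, 0.1642]
tcp_rot: [-0.0, 0.678, 0.735, -0.001]
wrist_force: [0.1, -0.5, -2.8]
grip_width: 0.0118
gripper_force: 20.0
t 5.9 tool shift [0.0022 0.0005 0.0802] rz -0.0026129342620615503
[-0.7796478   0.33639224  0.45755554  1.52235536 -0.15079712  1.31907373
 -0.22717723]
```

View pics/a2.png

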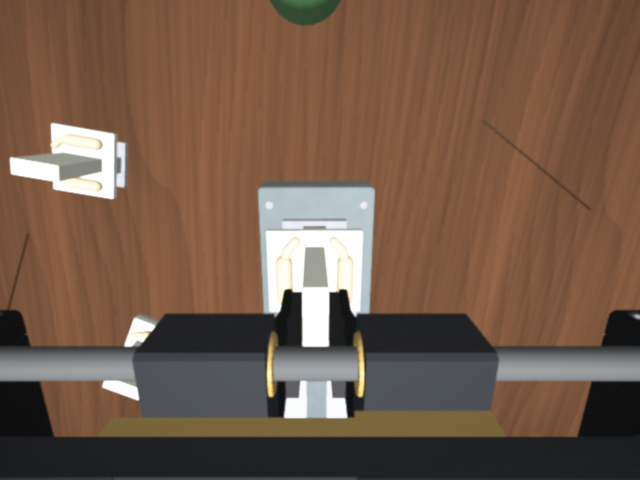

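Carrier is held above the apron, the block's end screws are at (269,205) and (365,205), and the deck centre is at about column 314.5. I'll check the lateral offset numerically.

Run:
```python
from h import *
im=cv2.imread('pics/a2.png'); p=r.camera_params('wrist'); s=r.state(); R=rot(s['tcp_rot'])
f=lambda X:((X-s['tool_pos'])@R).round(4)
g=cv2.GaussianBlur(im,(3,3),0).astype(int)
for row in(195,205,215,225):
    m=np.where((g[row,:,0]>g[row,:,2]-5)&(np.arange(640)>240)&(np.arange(640)<400))[0]
    print(row,m.min(),m.max(),f(ray(p,[(m.min()-.5,row),(m.max()+.5,row)],.04))[:,:2].tolist())
# deck of held carrier (top z = tool z -.042+.022)
for row in(235,240,250):
    m=np.where((g[row].min(1)>150)&(np.arange(640)>255)&(np.arange(640)<375))[0]
    print(row,m.min(),m.max(),f(ray(p,[(m.min()-.5,row),(m.max()+.5,row)],s['tool_pos'][2]-.02))[:,:2].tolist())
```

```text
195 259 373 [[0.0269, -0.0474], [0.0271, 0.0497]]
205 259 373 [[0.0184, -0.0478], [0.0185, 0.0501]]
215 259 373 [[0.0096, -0.0481], [0.0098, 0.0505]]
225 260 372 [[0.0008, -0.0477], [0.001, 0.0501]]
235 261 372 [[0.0219, -0.0315], [0.0221, 0.0341]]
240 261 371 [[0.0189, -0.0316], [0.019, 0.0336]]
250 261 371 [[0.0127, -0.0319], [0.0128, 0.0339]]
```

```bash
python3 shift.py '0 0.002 0.001 0.03 0 0 -0.0026;0 0.002 0.001 0.06 0 0 -0.0026;0 0.002 0.001 0.075 0 0 -0.0026;0 0.002 0.001 0.0815 0 0 -0.0026;0 0.002 0.001 0.0815 0 0 -0.0026;0 0.002 0.001 0.0815 0 0 -0.0026' ; python3 shift.py '0 0 0 0 0 0 0;0 0 0 0 0 0 0'
python3 - <<'E'
from h import *
togo([.598,.239,.0825],.082); print(r.state()['wrist_force'])
E
```

```text
t: 6.55
tool_pos: [0.5997, 0.241, 0.0844]
tcp_rot: [0.0, 0.677, 0.736, 0.001]
wrist_force: [-1.2, -0.5, -1.9]
grip_width: 0.0114
gripper_force: 20.0
t: 6.75
tool_pos: [0.5992, 0.2412, 0.0838]
tcp_rot: [0.0, 0.677, 0.736, 0.001]
wrist_force: [0.4, 1.0, -2.6]
grip_width: 0.0121
gripper_force: 20.0
t 6.75 tool shift [-0.0021 -0.0014  0.0013] rz 0.0025690961802522505
[ 0.37207906  1.02648744 -2.59262792]
```

```bash
python3 shift.py '0 0 -0.0005 0.001 0 0 0;0 -0.02 -0.0005 0.001 0 0 0;0 -0.04 -0.0005 0.001 0 0 0;0 -0.05 -0.0005 0.001 0 0 0;0 -0.06 -0.0005 0.001 0 0 0;0 -0.07 -0.0005 0.001 0 0 0;0 -0.08 -0.0005 0.001 0 0 0;0 -0.08 -0.0005 0.001 0 0 0'
python3 - <<'E'
from h import *
togo([.598,.239,.0825],.082); print(r.state()['torque'])
E
```

```text
t: 7.55
tool_pos: [0.6053, 0.1589, 0.0821]
tcp_rot: [0.0, 0.677, 0.736, -0.001]
wrist_force: [0.1, 0.4, 2.8]
grip_width: 0.0119
gripper_force: 20.0
t 7.55 tool shift [ 0.0804 -0.0007 -0.0005] rz 0.0003204872195865516
[-0.03344673  0.14194637 -0.0240551 ]
```

```bash
python3 shift.py '0 -0.02 0 0 0 0 0;0 -0.05 0 0 0 0 0;0 -0.08 0 0 0 0 0;0 -0.11 0 0 0 0 0;0 -0.14 0 0 0 0 0;0 -0.16 0 0 0 0 0;0 -0.17 0 0 0 0 0;0 -0.17 0 0 0 0 0'; python3 shift.py '0 -0.005 0 0 0 0 0;0 -0.01 0 0 0 0 0;0 -0.015 0 0 0 0 0;0 -0.02 0 0 0 0 0;0 -0.02 0 0 0 0 0'
python3 - <<'E'
from h import *
togo([.598,.239,.0825],.082); print(r.state()['torque'])
E
```

```text
t: 8.35
tool_pos: [0.6191, -0.0103, 0.0818]
tcp_rot: [0.0, 0.678, 0.735, -0.001]
wrist_force: [0.0, -0.4, -0.4]
grip_width: 0.0002
gripper_force: 0.0
t: 8.85
tool_pos: [0.6211, -0.029, 0.0822]
tcp_rot: [0.0, 0.677, 0.736, -0.0]
wrist_force: [-0.4, -0.0, 0.2]
grip_width: 0.0005
gripper_force: 0.0
t 8.85 tool shift [ 0.269  -0.0006 -0.0004] rz 0.001613635186650919
[-0.13347011  0.01380679  0.05439627]
```

```bash
python3 shift.py '0 0 0 -0.05 0 0 0;0 0 0 -0.1 0 0 0;0 0.05 0 -0.1 0 0 0;0 0.1 0 -0.1 0 0 0;0 0.1 0 -0.1 0 0 0;0 0.1 0 -0.1 0 0 0'
python3 - <<'E'
from h import *
a,_=grab('wrist','a3'); b,_=grab('scene')
c=cv2.resize(b[220:340,200:440],(640,320),interpolation=cv2.INTER_CUBIC)
cv2.imwrite('pics/a3.png',cv2.resize(np.vstack([a,c]),(480,600))[:,:,::-1])
E
```

```text
t: 9.45
tool_pos: [0.6123, 0.0741, 0.182]
tcp_rot: [-0.0, 0.675, 0.738, 0.0]
wrist_force: [0.6, -0.6, 0.3]
grip_width: 0.0003
gripper_force: 0.0
```

View pics/a3.png

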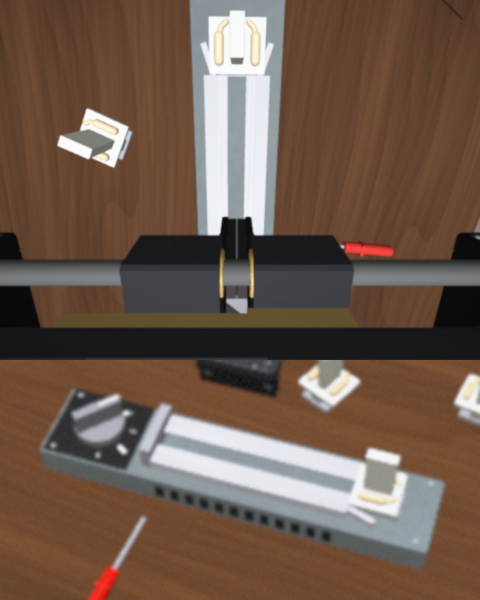

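Carrier A slipped from the grip at the mouth. It stands upright and square at about (238,45) in the composite, with the lips starting at row 75. I'll measure where it stands.

Run:
```python
from h import *
w,p=grab('wrist'); cv2.imwrite('pics/a4.png',w[:,:,::-1])
c=cv2.resize(w[0:130,240:400],(800,650),interpolation=cv2.INTER_CUBIC)[:600]
cv2.imwrite('pics/a4c.png',c[:,:,::-1]); s=r.state(); print(s['tool_pos'])
```

```text
[0.61275266 0.06982491 0.18216551]
```

View pics/a4c.png

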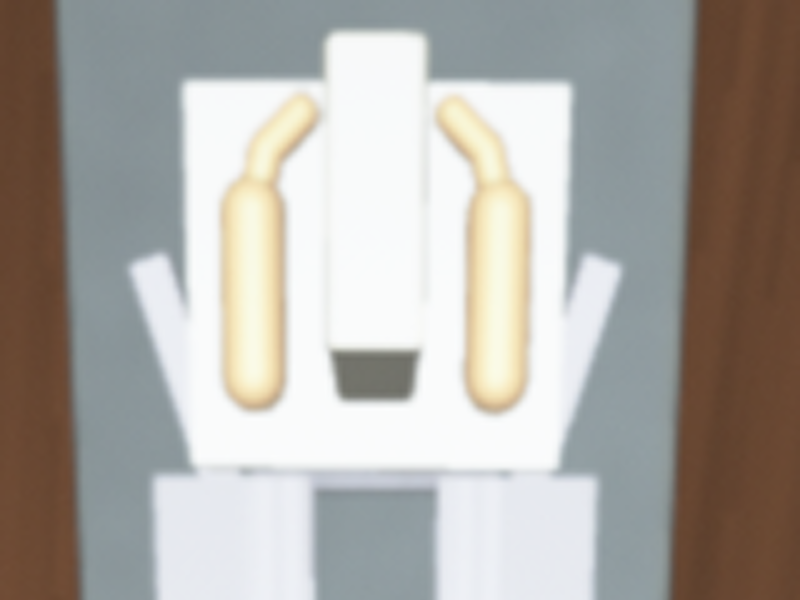

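Run:
```python
from h import *
p=r.camera_params('wrist'); f=lambda u,z:ray(p,np.array([240,0])+np.array(u)/5,z)[:,:2]
yd=np.array([-.0818,.9966]); xd=np.array([.9966,.0818]); st=np.array([.6218,-.0520])
def q(n,u,z):
    X=f(u,z)-st; print(n,np.c_[X@xd,X@yd].round(4).tolist())
q('deck',[(182,82),(571,82),(560,467),(192,467)],.062)
q('fin top',[(326,33),(427,33),(420,350),(330,350)],.122)
q('slot',[(314,480),(437,480)],.053); q('lips',[(155,475),(598,475)],.053)
q('foot front',[(314,488),(437,488)],.046); q('block',[(78,470),(672,470)],.04)
```

```text
deck [[-0.0272, 0.2807], [0.0295, 0.2808], [0.0295, 0.2287], [-0.0271, 0.2285]]
fin top [[-0.0047, 0.2714], [0.0071, 0.2715], [0.0066, 0.2376], [-0.0044, 0.2375]]
slot [[-0.0086, 0.2273], [0.0109, 0.2273]]
lips [[-0.0338, 0.228], [0.0364, 0.2281]]
foot front [[-0.0089, 0.2266], [0.0111, 0.2266]]
block [[-0.0479, 0.2296], [0.0499, 0.2298]]
```

Carrier A is centred and square, with its foot front just inside the lips. I'll regrasp it lower and more firmly, and push in small steps.

Run:
```python
from h import *
yd=np.array([-.0818,.9966]); xd=np.array([.9966,.0818]); st=np.array([.6218,-.0520])
X=st+xd*.001+yd*.2555; print(X); togo([*X,.14],.082)
```

```text
[0.6018967 0.2027131]
t 9.6 tool shift [1.334e-01 1.000e-04 4.210e-02] rz 0.0004249688797757223
```

```bash
python3 shift.py '0.04 0.04 0 0 0 0 0;0.04 0.08 0 0 0 0 0;0.04 0.12 0 0 0 0 0;0.04 0.133 0 0 0 0 0;0.04 0.133 0 0.03 0 0 0;0.04 0.133 0 0.06 0 0 0;0.04 0.133 0 0.09 0 0 0;0.04 0.133 0 0.104 0 0 0' 40; python3 shift.py '0.04 0 0 0 0 0 0;0.04 0 0 0 0 0 0;0 0 0 0 0 0 0;0 0 0 0 0 0 0;0 0 0 0 0 0 0;0 0 0 0 0 0 0'
for i in 1; do python3 shift.py '0 -0.002 0 0 0 0 0;0 -0.004 0 0 0 0 0;0 -0.006 0 0 0 0 0;0 -0.006 0 0 0 0 0'; done
```

```text
t: 10.4
tool_pos: [0.6002, 0.2013, 0.0752]
tcp_rot: [-0.0, 0.678, 0.735, -0.002]
wrist_force: [-0.4, -0.3, -1.2]
grip_width: 0.0397
gripper_force: 0.0
t: 11.0
tool_pos: [0.6017, 0.2044, 0.0788]
tcp_rot: [0.0, 0.676, 0.736, 0.0]
wrist_force: [-0.4, -0.1, -0.2]
grip_width: 0.0156
gripper_force: 0.0
t: 11.4
tool_pos: [0.6021, 0.198, 0.0786]
tcp_rot: [0.0, 0.677, 0.736, 0.0]
wrist_force: [-0.4, 1.6, 2.5]
grip_width: 0.0118
gripper_force: 40.0
```

```bash
python3 shift.py '0 -0.002 0 0 0 0 0;0 -0.004 0 0 0 0 0;0 -0.006 0 0 0 0 0;0 -0.006 0 0 0 0 0';python3 shift.py '0 -0.002 0 0 0 0 0;0 -0.004 0 0 0 0 0;0 -0.006 0 0 0 0 0;0 -0.006 0 0 0 0 0'
python3 - <<'E'
from h import *
s=r.state();print(s['torque'])
w,p=grab('wrist','a5')
E
```

```text
t: 11.8
tool_pos: [0.6028, 0.1918, 0.0785]
tcp_rot: [0.0, 0.677, 0.736, 0.0]
wrist_force: [-0.3, 1.3, 4.7]
grip_width: 0.0115
gripper_force: 40.0
t: 12.2
tool_pos: [0.6033, 0.1858, 0.0785]
tcp_rot: [0.0, 0.677, 0.736, 0.0]
wrist_force: [-0.4, 2.4, 4.2]
grip_width: 0.0116
gripper_force: 40.0
[0.43528357 0.15969008 0.09763288]
```

View pics/a5.png

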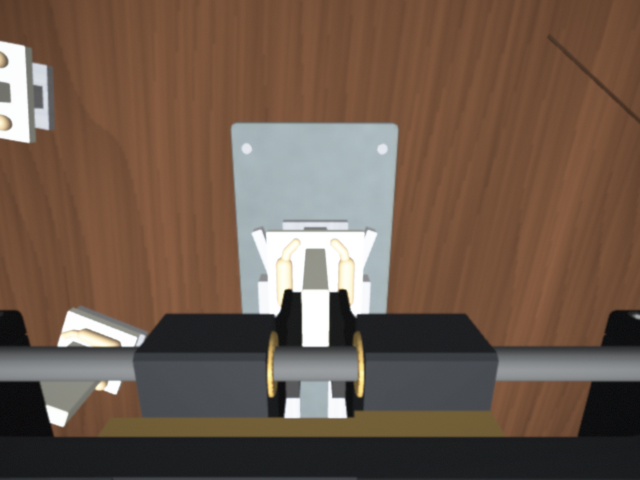

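Carrier A is held and moving in between the guides (deck at about (315,265)). I'll carry on sliding.

```bash
python3 shift.py '0 -0.01 0 0 0 0 0;0 -0.02 0 0 0 0 0;0 -0.03 0 0 0 0 0;0 -0.04 0 0 0 0 0;0 -0.05 0 0 0 0 0;0 -0.06 0 0 0 0 0;0 -0.07 0 0 0 0 0;0 -0.08 0 0 0 0 0' 55;python3 shift.py '0 -0.01 0 0 0 0 0;0 -0.02 0 0 0 0 0;0 -0.03 0 0 0 0 0;0 -0.04 0 0 0 0 0;0 -0.05 0 0 0 0 0;0 -0.06 0 0 0 0 0;0 -0.07 0 0 0 0 0;0 -0.08 0 0 0 0 0'
```

```text
t: 13.05
tool_pos: [0.6099, 0.1063, 0.0786]
tcp_rot: [-0.0, 0.677, 0.736, 0.001]
wrist_force: [-6.7, 14.1, 30.7]
grip_width: 0.0113
gripper_force: 55.0
t: 13.85
tool_pos: [0.6168, 0.0275, 0.079]
tcp_rot: [-0.0, 0.676, 0.737, 0.001]
wrist_force: [0.2, 0.2, -1.5]
grip_width: 0.0114
gripper_force: 55.0
```

```bash
python3 shift.py '0 -0.01 0 0 0 0 0;0 -0.02 0 0 0 0 0;0 -0.03 0 0 0 0 0;0 -0.04 0 0 0 0 0;0 -0.045 0 0 0 0 0;0 -0.05 0 0 0 0 0;0 -0.05 0 0 0 0 0'
python3 - <<'E'
from h import *
w,p=grab('wrist','a6')
E
```

```text
t: 14.55
tool_pos: [0.6207, -0.0236, 0.0788]
tcp_rot: [-0.0, 0.677, 0.736, 0.001]
wrist_force: [-1.3, 5.2, 9.6]
grip_width: 0.0114
gripper_force: 55.0
```

View pics/a6.png

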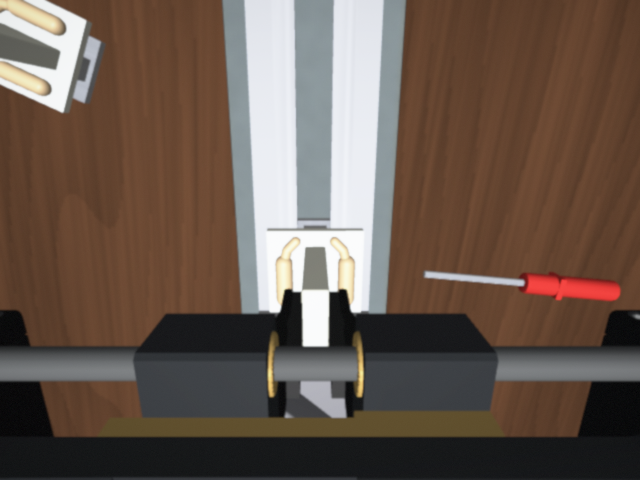

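Carrier A is in the track, near the stop. I'll press it home.

```bash
python3 shift.py '0 -0.003 0 0 0 0 0;0 -0.006 0 0 0 0 0;0 -0.006 0 0 0 0 0'; python3 shift.py '0 -0.003 0 0 0 0 0;0 -0.006 0 0 0 0 0;0 -0.006 0 0 0 0 0'
```

```text
t: 14.9
tool_pos: [0.6212, -0.0262, 0.0792]
tcp_rot: [-0.002, 0.676, 0.737, 0.002]
wrist_force: [-2.2, 9.7, 12.2]
grip_width: 0.0111
gripper_force: 55.0
t: 15.2
tool_pos: [0.6216, -0.0282, 0.0798]
tcp_rot: [-0.004, 0.676, 0.737, 0.003]
wrist_force: [-4.3, 15.2, 17.3]
grip_width: 0.0112
gripper_force: 55.0
```

```bash
python3 shift.py '0 0.008 0 0 0 0 0;0 0.008 0 0 0 0 0;0.04 0.008 0 0 0 0 0;0.04 0.008 0 0 0 0 0;0.05 0.008 0 0 0 0 0;0.05 0.008 0 -0.04 0 0 0;0.05 0.008 0 -0.09 0 0 0;0.05 0.008 0 -0.09 0 0 0'
python3 - <<'E'
from h import *
togo([.4426,.0904,.16],np.pi/2-.358); print(r.state()['q'])
E
```

```text
t: 16.0
tool_pos: [0.6248, -0.0293, 0.1746]
tcp_rot: [0.004, 0.677, 0.736, 0.003]
wrist_force: [0.7, -0.2, 0.9]
grip_width: 0.0477
gripper_force: 0.0
t 16.0 tool shift [ 0.1344 -0.1719  0.0126] rz -1.1300352896585133
[-0.44835864  0.29115156  0.5546762   1.56952622 -0.15702881  1.31500994
  0.20845506]
```

```bash
python3 shift.py '0.06 0.134 -0.172 0.013 0 0 -1.13;0.06 0.134 -0.172 0.013 0 0 -1.13;0.06 0.134 -0.172 0.013 0 0 -1.13;0.06 0.134 -0.172 0.013 0 0 -1.13;0.06 0.134 -0.172 0.013 0 0 -1.13;0.06 0.134 -0.172 0.013 0 0 -1.13;0.06 0.134 -0.172 0.013 0 0 -1.13;0.06 0.134 -0.172 0.013 0 0 -1.13';python3 shift.py '0.06 0 0 0 0 0 0;0.06 0 0 0 0 0 0;0.06 0 0 0 0 0 0'
cat > fin.py <<'E'
from h import *
# deck of the carrier under the tool: white blob nearest the column centre, above the gripper
w,p=grab('wrist'); g=w[:330].astype(int); m=((g.min(2)>130)).astype(np.uint8)
m=cv2.morphologyEx(m,cv2.MORPH_CLOSE,np.ones((7,7)))
cs=[c for c in cv2.findContours(m,cv2.RETR_EXTERNAL,cv2.CHAIN_APPROX_NONE)[0] if 600<cv2.contourArea(c)<20000]
for c in cs:
    c=c[:,0]; 
    if abs(c[:,0].mean()-315)>120: continue
    X=ray(p,c,.022)[:,:2].astype(np.float32); b=cv2.boundingRect(c)
    top=c[c[:,1]<b[1]+.6*b[3]]; (cx,sz,an)=cv2.minAreaRect(ray(p,top,.022)[:,:2].astype(np.float32))
    print('px box',b,'rect',np.round(cx,4),np.round(sz,4),'edge yaw',round(np.radians(an),3))
s=r.state(); print(s['tool_pos'].round(4),'tool y yaw',np.arctan2(*rot(s['tcp_rot'])[[1,0],1]))
cv2.imwrite('pics/fin.png',w[:,:,::-1])
E
python3 fin.py
```

```text
t: 16.8
tool_pos: [0.4379, 0.0909, 0.1543]
tcp_rot: [-0.0, 0.175, 0.985, -0.001]
wrist_force: [0.8, -0.2, -0.3]
grip_width: 0.0598
gripper_force: 0.0
t: 17.1
tool_pos: [0.4382, 0.0915, 0.1548]
tcp_rot: [-0.0, 0.178, 0.984, -0.0]
wrist_force: [-0.1, 0.3, 0.5]
grip_width: 0.0599
gripper_force: 0.0
px box (281, 193, 67, 78) rect [0.4321 0.0932] [0.0582 0.0415] edge yaw 1.214
[0.4383 0.0916 0.1549] tool y yaw 1.2129631978395317
```

View pics/fin.png

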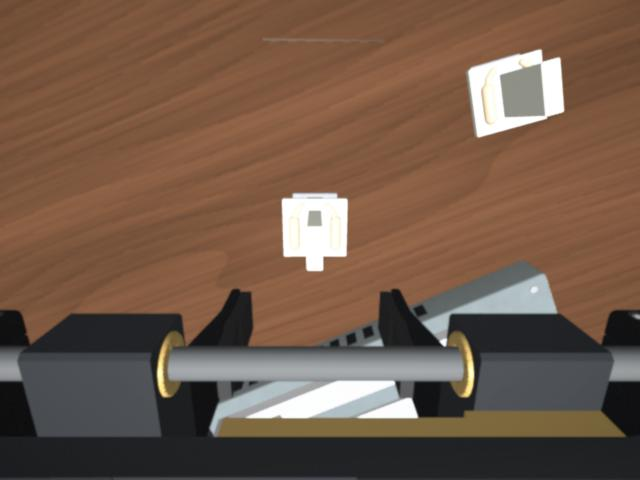

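The wrist view shows carrier B unmoved at about (315,228), square to the fingers. I'll grip it low and hard.

```bash
python3 shift.py '0.06 -0.0045 0 0.04 0 0 0;0.06 -0.0045 0 0.08 0 0 0;0.06 -0.0045 0 0.11 0 0 0;0.06 -0.0045 0 0.116 0 0 0;0.06 -0.0045 0 0.116 0 0 0;0.06 -0.0045 0 0.116 0 0 0;0 -0.0045 0 0.116 0 0 0;0 -0.0045 0 0.116 0 0 0' 55; python3 shift.py '0 0 0 0 0 0 0;0 0 0 0 0 0 0;0 0 0 0 0 0 0;0 0 0 0 0 0 0;0 0 0 0 0 0 0'
python3 shift.py '0 0 0 -0.04 0 0 0;0 0 0 -0.08 0 0 0;0 0 0 -0.12 0 0 0;0 0 0 -0.12 0 0 0;0 0 0 -0.12 0 0 0'
python3 - <<'E'
from h import *
togo([.5985,.239,.159],.082); print(r.state()['q'])
E
```

```text
t: 17.95
tool_pos: [0.4437, 0.0908, 0.0405]
tcp_rot: [0.001, 0.177, 0.984, 0.001]
wrist_force: [-0.3, -0.3, -1.3]
grip_width: 0.0509
gripper_force: 0.0
t: 18.45
tool_pos: [0.4425, 0.0903, 0.0392]
tcp_rot: [-0.0, 0.177, 0.984, -0.0]
wrist_force: [-0.1, -0.0, 0.4]
grip_width: 0.0115
gripper_force: 2.7
t: 18.95
tool_pos: [0.4427, 0.0905, 0.1594]
tcp_rot: [0.0, 0.177, 0.984, 0.0]
wrist_force: [-1.1, -0.8, -2.5]
grip_width: 0.0114
gripper_force: 55.0
t 18.95 tool shift [-0.0942  0.1935  0.0007] rz 1.1326391396524684
[-0.69021451 -0.10598818  0.40625773  1.97481906  0.04342425  1.26333855
  0.91554075]
```

```bash
python3 shift.py '0 -0.094 0.194 0 0 0 1.133;0 -0.094 0.194 0 0 0 1.133;0 -0.094 0.194 0 0 0 1.133;0 -0.094 0.194 0 0 0 1.133;0 -0.094 0.194 0 0 0 1.133;0 -0.094 0.194 0 0 0 1.133;0 -0.094 0.194 0 0 0 1.133;0 -0.094 0.194 0 0 0 1.133'; python3 shift.py '0 0 0 0 0 0 0;0 0 0 0 0 0 0;0 0 0 0 0 0 0;0 0 0 0 0 0 0'
python3 - <<'E'
from h import *
togo([.599,.2391,.0795],.082)
E
```

```text
t: 19.75
tool_pos: [0.5969, 0.2387, 0.1557]
tcp_rot: [-0.001, 0.68, 0.734, -0.003]
wrist_force: [-0.4, -0.6, -2.7]
grip_width: 0.0113
gripper_force: 55.0
t: 20.15
tool_pos: [0.5981, 0.2393, 0.1588]
tcp_rot: [-0.0, 0.677, 0.736, -0.0]
wrist_force: [0.6, -0.1, -2.5]
grip_width: 0.0116
gripper_force: 55.0
t 20.15 tool shift [-0.0003  0.0009  0.0793] rz 0.00042442362629802055
```

```bash
python3 shift.py '0 0 0.0009 0.03 0 0 0;0 0 0.0009 0.06 0 0 0;0 0 0.0009 0.075 0 0 0;0 0 0.0009 0.079 0 0 0;0 0 0.0009 0.079 0 0 0;0 0 0.0009 0.079 0 0 0;0 0 0.0009 0.079 0 0 0;0 0 0.0009 0.079 0 0 0'
python3 - <<'E'
from h import *
togo([.599,.2391,.0795],.082)
E
```

```text
t: 20.95
tool_pos: [0.5997, 0.2398, 0.081]
tcp_rot: [0.0, 0.678, 0.735, 0.001]
wrist_force: [-0.9, 0.8, -1.5]
grip_width: 0.0115
gripper_force: 55.0
t 20.95 tool shift [-0.0006 -0.0007  0.0015] rz -0.000225447481881913
```

Lower 1.2 mm, correct 0.6 mm sideways, and go through the mouth in small steps.

```bash
python3 shift.py '0 0 -0.0006 0.0012 0 0 0;0 -0.01 -0.0006 0.0012 0 0 0;0 -0.02 -0.0006 0.0012 0 0 0;0 -0.025 -0.0006 0.0012 0 0 0;0 -0.03 -0.0006 0.0012 0 0 0;0 -0.033 -0.0006 0.0012 0 0 0;0 -0.036 -0.0006 0.0012 0 0 0'; python3 shift.py '0 -0.002 0 0 0 0 0;0 -0.004 0 0 0 0 0;0 -0.006 0 0 0 0 0;0 -0.008 0 0 0 0 0;0 -0.01 0 0 0 0 0;0 -0.012 0 0 0 0 0'; python3 shift.py '0 -0.002 0 0 0 0 0;0 -0.004 0 0 0 0 0;0 -0.006 0 0 0 0 0;0 -0.008 0 0 0 0 0;0 -0.01 0 0 0 0 0;0 -0.012 0 0 0 0 0'; python3 -c "
from h import *
togo([.599,.2391,.0795],.082)"
```

```text
t: 21.65
tool_pos: [0.6016, 0.2037, 0.0792]
tcp_rot: [-0.0, 0.678, 0.735, 0.0]
wrist_force: [-0.3, 0.3, -1.8]
grip_width: 0.011
gripper_force: 55.0
t: 22.25
tool_pos: [0.6026, 0.1919, 0.0792]
tcp_rot: [-0.0, 0.678, 0.735, 0.0]
wrist_force: [0.8, 1.4, -1.1]
grip_width: 0.0113
gripper_force: 55.0
t: 22.85
tool_pos: [0.6036, 0.1796, 0.0791]
tcp_rot: [0.0, 0.678, 0.735, 0.0]
wrist_force: [-2.7, 3.2, 7.7]
grip_width: 0.0111
gripper_force: 55.0
t 22.85 tool shift [ 0.0597  0.0003 -0.0004] rz -0.000289377318371864
```

```bash
python3 shift.py '0 -0.01 0 0 0 0 0;0 -0.02 0 0 0 0 0;0 -0.03 0 0 0 0 0;0 -0.04 0 0 0 0 0;0 -0.05 0 0 0 0 0;0 -0.06 0 0 0 0 0;0 -0.07 0 0 0 0 0;0 -0.08 0 0 0 0 0' ;python3 shift.py '0 -0.01 0 0 0 0 0;0 -0.02 0 0 0 0 0;0 -0.03 0 0 0 0 0;0 -0.04 0 0 0 0 0;0 -0.05 0 0 0 0 0;0 -0.06 0 0 0 0 0;0 -0.06 0 0 0 0 0'; python3 shift.py '0 -0.003 0 0 0 0 0;0 -0.006 0 0 0 0 0;0 -0.006 0 0 0 0 0'; python3 shift.py '0 -0.003 0 0 0 0 0;0 -0.006 0 0 0 0 0;0 -0.006 0 0 0 0 0'
```

```text
t: 23.65
tool_pos: [0.6101, 0.0997, 0.0795]
tcp_rot: [-0.0, 0.678, 0.735, 0.001]
wrist_force: [1.2, 3.0, 0.1]
grip_width: 0.0112
gripper_force: 55.0
t: 24.35
tool_pos: [0.6148, 0.0363, 0.079]
tcp_rot: [0.001, 0.679, 0.734, -0.001]
wrist_force: [-0.8, 0.1, 7.1]
grip_width: 0.0114
gripper_force: 55.0
t: 24.65
tool_pos: [0.6152, 0.0334, 0.0791]
tcp_rot: [-0.0, 0.678, 0.735, -0.0]
wrist_force: [-1.5, 2.8, 5.9]
grip_width: 0.0112
gripper_force: 55.0
t: 24.95
tool_pos: [0.6157, 0.0292, 0.0793]
tcp_rot: [-0.001, 0.678, 0.735, 0.001]
wrist_force: [-1.8, 5.4, 7.6]
grip_width: 0.0115
gripper_force: 55.0
```

```bash
python3 shift.py '0 -0.003 0 0 0 0 0;0 -0.006 0 0 0 0 0;0 -0.006 0 0 0 0 0';  python3 shift.py '0 -0.003 0 0 0 0 0;0 -0.006 0 0 0 0 0;0 -0.006 0 0 0 0 0'
```

```text
t: 25.25
tool_pos: [0.6162, 0.0272, 0.0799]
tcp_rot: [-0.003, 0.677, 0.736, 0.003]
wrist_force: [-3.7, 10.1, 11.1]
grip_width: 0.0113
gripper_force: 55.0
t: 25.55
tool_pos: [0.6162, 0.0258, 0.0802]
tcp_rot: [-0.005, 0.676, 0.737, 0.004]
wrist_force: [-5.2, 16.6, 13.8]
grip_width: 0.011
gripper_force: 55.0
```

```bash
python3 shift.py '0 0.01 0 0 0 0 0;0 0.011 0 0 0 0 0;0.04 0.011 0 0 0 0 0;0.04 0.011 0 0 0 0 0;0.05 0.011 0 0 0 0 0;0.05 0.011 0 -0.04 0 0 0;0.05 0.011 0 -0.09 0 0 0;0.05 0.011 0 -0.09 0 0 0'
python3 - <<'E'
from h import *
togo([.3927,.2744,.16],np.pi/2-.081); print(r.state()['q'])
E
```

```text
t: 26.35
tool_pos: [0.6202, 0.0256, 0.1756]
tcp_rot: [0.004, 0.678, 0.735, 0.004]
wrist_force: [0.7, -0.8, 0.1]
grip_width: 0.0477
gripper_force: 0.0
t 26.35 tool shift [ 0.2662 -0.2071  0.0132] rz -1.4097866757747228
[-0.54986118  0.2800646   0.56633528  1.58148355 -0.15447012  1.31360769
  0.11655248]
```

```bash
python3 shift.py '0.06 0.266 -0.207 0.013 0 0 -1.4;0.06 0.266 -0.207 0.013 0 0 -1.4;0.06 0.266 -0.207 0.013 0 0 -1.4;0.06 0.266 -0.207 0.013 0 0 -1.4;0.06 0.266 -0.207 0.013 0 0 -1.4;0.06 0.266 -0.207 0.013 0 0 -1.4;0.06 0.266 -0.207 0.013 0 0 -1.4;0.06 0.266 -0.207 0.013 0 0 -1.4';python3 shift.py '0.06 0 0 0 0 0 0;0.06 0 0 0 0 0 0'
python3 - <<'E'
from h import *
togo([.3927,.2744,.16],np.pi/2-.081); print(r.state()['q'])
E
```

```text
t: 27.15
tool_pos: [0.3835, 0.2792, 0.1548]
tcp_rot: [-0.001, 0.137, 0.991, -0.0]
wrist_force: [0.9, -0.6, -0.6]
grip_width: 0.0598
gripper_force: 0.0
t: 27.35
tool_pos: [0.3886, 0.2742, 0.1555]
tcp_rot: [0.0, 0.147, 0.989, -0.0]
wrist_force: [0.2, -0.3, -0.9]
grip_width: 0.06
gripper_force: 0.0
t 27.35 tool shift [-0.0039  0.0014 -0.0045] rz -0.21358655823053185
[-0.91744424 -0.03495148  0.24221779  1.92469957  0.00958223  1.25139093
  0.59782731]
```

```bash
python3 shift.py '0.06 -0.004 0.0014 0 0 0 -0.213;0.06 -0.004 0.0014 0 0 0 -0.213;0.06 -0.004 0.0014 0 0 0 -0.213;0.06 -0.004 0.0014 0 0 0 -0.213'
python3 fin.py
python3 - <<'E'
from h import *
togo([.3927,.2744,.0385],np.pi/2-.081)
E
```

```text
t: 27.75
tool_pos: [0.3928, 0.2747, 0.1558]
tcp_rot: [-0.0, 0.041, 0.999, -0.0]
wrist_force: [-1.1, 0.5, -0.3]
grip_width: 0.0598
gripper_force: 0.0
px box (281, 188, 67, 78) rect [0.3822 0.2746] [0.0582 0.0413] edge yaw 1.491
[0.3926 0.2749 0.1558] tool y yaw 1.490457085846806
t 27.8 tool shift [-1.000e-04 -5.000e-04  1.173e-01] rz 0.0006607517864656298
```

```bash
python3 shift.py '0.06 0 0 0.04 0 0 0;0.06 0 0 0.08 0 0 0;0.06 0 0 0.11 0 0 0;0.06 0 0 0.117 0 0 0;0.06 0 0 0.117 0 0 0;0.06 0 0 0.117 0 0 0;0 0 0 0.117 0 0 0;0 0 0 0.117 0 0 0' 55; python3 shift.py '0 0 0 0 0 0 0;0 0 0 0 0 0 0;0 0 0 0 0 0 0;0 0 0 0 0 0 0;0 0 0 0 0 0 0'
python3 shift.py '0 0 0 -0.04 0 0 0;0 0 0 -0.08 0 0 0;0 0 0 -0.12 0 0 0;0 0 0 -0.12 0 0 0;0 0 0 -0.12 0 0 0'
python3 - <<'E'
from h import *
togo([.599,.2391,.159],.082); print(r.state()['q'])
E
```

```text
t: 28.6
tool_pos: [0.3932, 0.2764, 0.0404]
tcp_rot: [0.001, 0.038, 0.999, 0.001]
wrist_force: [0.1, -0.6, -0.7]
grip_width: 0.0511
gripper_force: 0.0
t: 29.1
tool_pos: [0.3921, 0.2754, 0.0389]
tcp_rot: [-0.0, 0.038, 0.999, -0.0]
wrist_force: [-2.0, -0.3, 0.3]
grip_width: 0.0115
gripper_force: 7.7
t: 29.6
tool_pos: [0.3923, 0.2757, 0.1592]
tcp_rot: [0.0, 0.038, 0.999, 0.0]
wrist_force: [-0.9, -0.1, -2.7]
grip_width: 0.011
gripper_force: 54.9
t 29.6 tool shift [-0.2089 -0.0208  0.0003] rz 1.4126312740812956
[-0.92200264 -0.03064015  0.25033084  1.91289035  0.00768654  1.25737262
  0.82048424]
```

```bash
python3 shift.py '0 -0.209 -0.021 0 0 0 1.413;0 -0.209 -0.021 0 0 0 1.413;0 -0.209 -0.021 0 0 0 1.413;0 -0.209 -0.021 0 0 0 1.413;0 -0.209 -0.021 0 0 0 1.413;0 -0.209 -0.021 0 0 0 1.413;0 -0.209 -0.021 0 0 0 1.413;0 -0.209 -0.021 0 0 0 1.413'; python3 shift.py '0 0 0 0 0 0 0;0 0 0 0 0 0 0;0 0 0 0 0 0 0'
python3 - <<'E'
from h import *
togo([.599,.2391,.079],.082)
E
```

```text
t: 30.4
tool_pos: [0.5976, 0.2378, 0.1556]
tcp_rot: [-0.001, 0.598, 0.801, -0.003]
wrist_force: [-0.1, -0.6, -2.3]
grip_width: 0.0114
gripper_force: 55.0
t: 30.7
tool_pos: [0.5984, 0.2386, 0.158]
tcp_rot: [-0.0, 0.595, 0.804, -0.001]
wrist_force: [-0.8, 0.1, -2.1]
grip_width: 0.0115
gripper_force: 55.0
t 30.7 tool shift [0.0004 0.0009 0.079 ] rz 0.21509806628860395
```

```bash
python3 shift.py '0 0.0004 0.0006 0 0 0 0.215;0 0.0004 0.0006 0 0 0 0.215;0 0.0004 0.0006 0.03 0 0 0.215;0 0.0004 0.0006 0.06 0 0 0.215;0 0.0004 0.0006 0.073 0 0 0.215;0 0.0004 0.0006 0.077 0 0 0.215;0 0.0004 0.0006 0.078 0 0 0.215;0 0.0004 0.0006 0.078 0 0 0.215';python3 shift.py '0 0 0 0 0 0 0;0 0 0 0 0 0 0'
python3 - <<'E'
from h import *
togo([.599,.2391,.079],.082)
E
```

```text
t: 31.5
tool_pos: [0.6005, 0.2396, 0.0824]
tcp_rot: [0.0, 0.678, 0.735, 0.001]
wrist_force: [0.5, -0.2, -1.9]
grip_width: 0.0114
gripper_force: 55.0
t: 31.7
tool_pos: [0.6001, 0.2396, 0.0821]
tcp_rot: [0.0, 0.678, 0.735, 0.001]
wrist_force: [0.0, 0.5, -2.5]
grip_width: 0.0114
gripper_force: 55.0
t 31.7 tool shift [-0.0004 -0.0012  0.0031] rz -0.002295226173033793
```

```bash
python3 shift.py '0 0 -0.001 0.002 0 0 -0.002;0 0 -0.001 0.0028 0 0 -0.002;0 -0.01 -0.001 0.0028 0 0 -0.002;0 -0.02 -0.001 0.0028 0 0 -0.002;0 -0.025 -0.001 0.0028 0 0 -0.002;0 -0.03 -0.001 0.0028 0 0 -0.002;0 -0.033 -0.001 0.0028 0 0 -0.002;0 -0.036 -0.001 0.0028 0 0 -0.002'; python3 shift.py '0 -0.002 0 0 0 0 0;0 -0.004 0 0 0 0 0;0 -0.006 0 0 0 0 0;0 -0.008 0 0 0 0 0;0 -0.01 0 0 0 0 0;0 -0.012 0 0 0 0 0'; python3 shift.py '0 -0.002 0 0 0 0 0;0 -0.004 0 0 0 0 0;0 -0.006 0 0 0 0 0;0 -0.008 0 0 0 0 0;0 -0.01 0 0 0 0 0;0 -0.012 0 0 0 0 0'; python3 -c "
from h import *
togo([.599,.2391,.079],.082)"
```

```text
t: 32.5
tool_pos: [0.6015, 0.2039, 0.0788]
tcp_rot: [-0.0, 0.678, 0.735, 0.001]
wrist_force: [-4.3, 5.0, 11.8]
grip_width: 0.011
gripper_force: 55.0
t: 33.1
tool_pos: [0.6025, 0.1922, 0.0788]
tcp_rot: [-0.0, 0.677, 0.736, 0.001]
wrist_force: [-3.1, 4.3, 10.5]
grip_width: 0.0113
gripper_force: 55.0
t: 33.7
tool_pos: [0.6035, 0.1802, 0.0787]
tcp_rot: [-0.0, 0.677, 0.736, 0.001]
wrist_force: [-4.2, 2.1, 14.5]
grip_width: 0.0116
gripper_force: 55.0
t 33.7 tool shift [ 0.0591  0.0004 -0.0002] rz 0.0002456443474221359
```

```bash
python3 shift.py '0 -0.01 0 -0.0005 0 0 0;0 -0.02 0 -0.0005 0 0 0;0 -0.03 0 -0.0005 0 0 0;0 -0.04 0 -0.0005 0 0 0;0 -0.05 0 -0.0005 0 0 0;0 -0.06 0 -0.0005 0 0 0;0 -0.07 0 -0.0005 0 0 0;0 -0.08 0 -0.0005 0 0 0' ;python3 shift.py '0 -0.006 0 0 0 0 0;0 -0.012 0 0 0 0 0;0 -0.012 0 0 0 0 0'; python3 shift.py '0 -0.003 0 0 0 0 0;0 -0.006 0 0 0 0 0;0 -0.006 0 0 0 0 0'; python3 shift.py '0 -0.003 0 0 0 0 0;0 -0.006 0 0 0 0 0;0 -0.006 0 0 0 0 0'
```

```text
t: 34.5
tool_pos: [0.6098, 0.0996, 0.0792]
tcp_rot: [-0.0, 0.678, 0.735, 0.001]
wrist_force: [0.3, 1.8, 0.1]
grip_width: 0.0116
gripper_force: 55.0
t: 34.8
tool_pos: [0.6107, 0.0865, 0.0788]
tcp_rot: [-0.0, 0.678, 0.735, 0.0]
wrist_force: [-1.7, 3.0, 6.1]
grip_width: 0.0116
gripper_force: 55.0
t: 35.1
tool_pos: [0.611, 0.085, 0.0793]
tcp_rot: [-0.002, 0.677, 0.736, 0.002]
wrist_force: [-2.9, 9.2, 8.9]
grip_width: 0.0119
gripper_force: 55.0
t: 35.4
tool_pos: [0.6114, 0.0827, 0.0799]
tcp_rot: [-0.003, 0.677, 0.736, 0.003]
wrist_force: [-4.4, 13.8, 13.2]
grip_width: 0.0113
gripper_force: 55.0
```

```bash
python3 shift.py '0 -0.003 0 0 0 0 0;0 -0.006 0 0 0 0 0;0 -0.006 0 0 0 0 0;0 0.004 0 0 0 0 0;0 0.008 0 0 0 0 0;0.04 0.008 0 0 0 0 0;0.04 0.008 0 0 0 0 0;0.05 0.008 0 0 0 0 0'; python3 shift.py '0.05 0 0 -0.04 0 0 0;0.05 0 0 -0.08 0 0 0;0.05 0.05 0 -0.1 0 0 0;0.05 0.1 0 -0.1 0 0 0;0.05 0.1 0 -0.1 0 0 0;0.05 0.1 0 -0.1 0 0 0'
python3 - <<'E'
from h import *
b,_=grab('scene'); a,_=grab('side')
c=cv2.resize(b[210:330,210:430],(660,360),interpolation=cv2.INTER_CUBIC);d=cv2.resize(a[180:350,270:380],(233,360),interpolation=cv2.INTER_CUBIC)
cv2.imwrite('pics/c1.png',cv2.resize(np.hstack([c,d]),(800,322))[:,:,::-1])
E
```

```text
t: 36.2
tool_pos: [0.6104, 0.0815, 0.0775]
tcp_rot: [0.0, 0.678, 0.735, -0.001]
wrist_force: [-0.2, -0.0, 0.8]
grip_width: 0.028
gripper_force: 0.0
t: 36.8
tool_pos: [0.6022, 0.1847, 0.1776]
tcp_rot: [-0.0, 0.676, 0.737, -0.001]
wrist_force: [0.4, -0.2, -1.2]
grip_width: 0.0501
gripper_force: 0.0
```

View pics/c1.png

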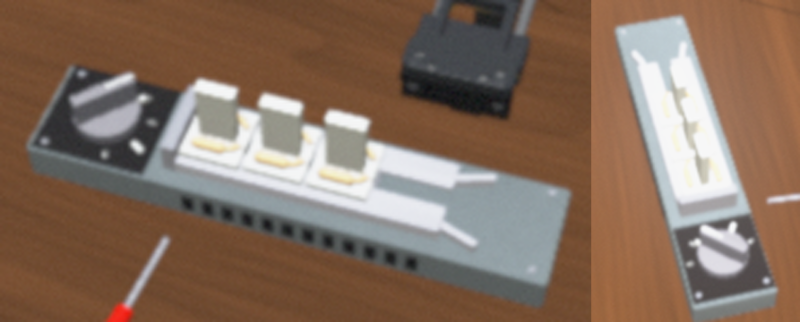

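The row looks close: fin tops at about (217,92), (281,103) and (347,119) in the composite, all upright. I'll check the spacing, then compute the dial approach.

Run:
```python
from h import *
p=r.camera_params('scene')
u=np.array([(217,91),(281,103),(347,119)])/np.array([.896*3,.8944*3])+210
yd=np.array([-.0818,.9966]); xd=np.array([.9966,.0818]); st=np.array([.6218,-.0520])
X=ray(p,u,.122)[:,:2]-st; print(np.c_[X@xd,X@yd].round(4))
D=st-.078*yd+xd*.001; print('dial',D); q=.7  # pointer at dryer -x turned clockwise
for a in(.7,): print('bar dir yaw',np.pi+.082-a,'closing yaw',np.pi/2+.082-a); togo([*D,.14],np.pi/2+.082-a)
print(r.state()['q'])
```

```text
[[0.0048 0.0287]
 [0.0008 0.0826]
 [0.0003 0.1385]]
dial [ 0.629177 -0.129653]
bar dir yaw 2.523592653589793 closing yaw 0.9527963267948967
t 36.9 tool shift [-0.3115  0.0015  0.0386] rz -0.87342468543528
[-0.78516391  0.31047207  0.56143122  1.5422533  -0.16580154  1.33856289
 -0.12749548]
```

```bash
python3 shift.py '0.045 -0.3115 0.0015 0 0 0 -0.873;0.045 -0.3115 0.0015 0 0 0 -0.873;0.045 -0.3115 0.0015 0 0 0 -0.873;0.045 -0.3115 0.0015 0 0 0 -0.873;0.045 -0.3115 0.0015 0 0 0 -0.873;0.045 -0.3115 0.0015 0 0 0 -0.873;0.045 -0.3115 0.0015 0 0 0 -0.873;0.045 -0.3115 0.0015 0 0 0 -0.873'; python3 shift.py '0.045 0 0 0 0 0 0;0.045 0 0 0 0 0 0;0.045 0 0 0 0 0 0'
python3 - <<'E'
from h import *
togo([.6292,-.1297,.06],.953); print(r.state()['q']); grab('wrist','d1')
E
```

```text
t: 37.7
tool_pos: [0.6275, -0.1372, 0.1786]
tcp_rot: [0.0, 0.309, 0.951, -0.002]
wrist_force: [-0.1, -0.8, -1.6]
grip_width: 0.0449
gripper_force: 0.0
t: 38.0
tool_pos: [0.6299, -0.1254, 0.1784]
tcp_rot: [-0.0, 0.302, 0.953, 0.0]
wrist_force: [-0.1, 0.6, 0.1]
grip_width: 0.0451
gripper_force: 0.0
t 38.0 tool shift [-0.002  -0.004   0.1184] rz 0.0036136596067688487
[-0.29838412  0.34132895  0.57971377  1.50934819 -0.18976959  1.34775164
  1.25359074]
```

View pics/d1.png

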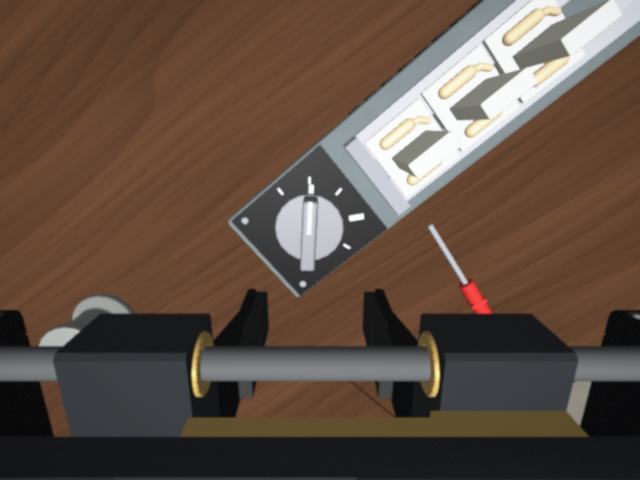

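The row stands close against the stop. The dial bar is at (309,230) with its pointer up at the 15 mark, aligned with the fingers, and the thick 45 mark is at (356,217). I'll grip the bar.

```bash
python3 shift.py '0.045 -0.002 -0.004 0.04 0 0 0;0.045 -0.002 -0.004 0.08 0 0 0;0.045 -0.002 -0.004 0.105 0 0 0;0.045 -0.002 -0.004 0.117 0 0 0;0.045 -0.002 -0.004 0.117 0 0 0;0.045 -0.002 -0.004 0.117 0 0 0;0.02 -0.002 -0.004 0.117 0 0 0;0.02 -0.002 -0.004 0.117 0 0 0' 25; python3 shift.py '0 0 0 0 0 0 0;0 0 0 0 0 0 0;0 0 0 0 0 0 0;0 0 0 0 0 0 0;0 0 0 0 0 0 0'
python3 -c "
from h import *
togo([.6292,-.1297,.06],-.447)"
```

```text
t: 38.85
tool_pos: [0.6303, -0.1316, 0.0634]
tcp_rot: [0.001, 0.303, 0.953, 0.0]
wrist_force: [-0.2, -0.5, 0.8]
grip_width: 0.0358
gripper_force: 0.0
t: 39.35
tool_pos: [0.6291, -0.1313, 0.0616]
tcp_rot: [-0.0, 0.303, 0.953, 0.0]
wrist_force: [-0.6, 0.1, 0.6]
grip_width: 0.0024
gripper_force: 0.0
t 39.35 tool shift [0.0009 0.0014 0.0016] rz 1.4016359482586203
```

The fingers closed on nothing. I'll check where the bar was against the fingers, numerically, from d1.

```bash
python3 - <<'E'
from h import *
s=r.state(); print(s['grip_width'],s['gripper_force'],s['tool_pos'])
p=r.camera_params('wrist'); R=rot(s['tcp_rot']); 
RT=p['R']@R; tT=p['R']@s['tool_pos']+p['t']     # camera from tool
R0=rot([0,.302,.953,0]/np.linalg.norm([.302,.953])); X0=np.array([.6299,-.1254,.1784])
p0=dict(camera_matrix=p['camera_matrix'],R=RT@R0.T,t=tT-RT@R0.T@X0)
print('disc',ray(p0,(309.5,228),.054),'bar ends',ray(p0,[(310,198),(308,268)],.082).round(4).tolist())
print('panel corners',ray(p0,[(230,222),(323,147),(387,226),(300,296)],.04).round(4).tolist())
g=cv2.cvtColor(cv2.imread('pics/d1.png'),cv2.COLOR_BGR2GRAY)
c=cv2.HoughCircles(cv2.GaussianBlur(g[170:300,250:370],(3,3),0),cv2.HOUGH_GRADIENT,1,50,param1=80,param2=15,minRadius=28,maxRadius=40);print(c+[250,170,0])
E
python3 shift.py '0 0 0 0 0 0 0'
```

```text
0.002412122467766823 0.0 [ 0.62912729 -0.13132902  0.06160776]
disc [[ 0.62884742 -0.1302954   0.054     ]] bar ends [[0.6037, -0.1115, 0.082], [0.6498, -0.1462, 0.082]]
panel corners [[0.5861, -0.188, 0.04], [0.5804, -0.0822, 0.04], [0.6705, -0.0743, 0.04], [0.6815, -0.179, 0.04]]
[[[309.5        228.5         33.79999924]]]
t: 39.45
tool_pos: [0.6291, -0.1313, 0.0616]
tcp_rot: [-0.0, 0.303, 0.953, 0.0]
wrist_force: [0.5, -0.2, -0.4]
grip_width: 0.0008
gripper_force: 0.0
```

Run:
```python
from h import *
w,_=grab('wrist'); b,_=grab('scene'); a,_=grab('side')
c=cv2.resize(b[190:310,190:350],(400,300),interpolation=cv2.INTER_CUBIC);d=cv2.resize(a[230:350,260:420],(400,300),interpolation=cv2.INTER_CUBIC)
o=np.hstack([w[100:480][:, 140:500],np.zeros((380,0,3),np.uint8)]); o=cv2.resize(o,(400,422))
o=np.vstack([o,np.zeros((178,400,3),np.uint8)])
cv2.imwrite('pics/d2.png',np.hstack([o,np.vstack([c,d])])[:,:,::-1])
```

```text
(no output)
```

View pics/d2.png

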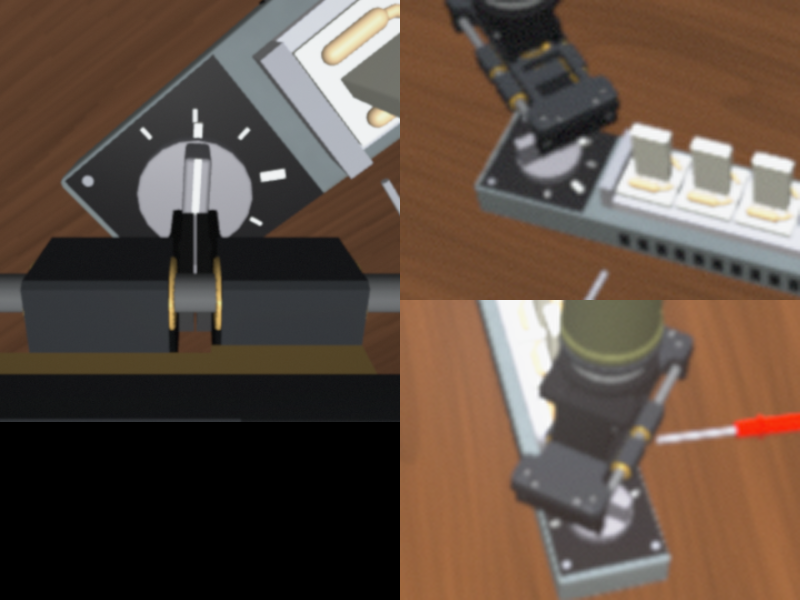

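The closeup shows the closed fingers with the bar's front half at (197,175). I'll check numerically whether the bar's end in d1 and now agree on a height.

```bash
cat > tri.py <<'E'
from h import *
s=r.state(); p=r.camera_params('wrist'); R=rot(s['tcp_rot'])
RT=p['R']@R; tT=p['R']@s['tool_pos']+p['t']
R0=rot(np.array([0,.302,.953,0])/np.hypot(.302,.953)); X0=np.array([.6299,-.1254,.1784])
p0=dict(camera_matrix=p['camera_matrix'],R=RT@R0.T,t=tT-RT@R0.T@X0)
w,_=grab('wrist'); d=cv2.imread('pics/d1.png')[:,:,::-1]
np.set_printoptions(linewidth=200)
print('d1 rows, col 310',d[185:276:2,310].min(1).tolist())
print('now rows 190..300 col 316',w[190:300:2,316].min(1).tolist())
print('d1 row 240 cols 285..335',d[240,285:335].min(1).tolist())
print('now row 262 cols 285..350',w[262,285:350].min(1).tolist())
print('now row 300 cols 285..350',w[300,285:350].min(1).tolist())
print('tcp px',proj(p,s['tool_pos']),'tool-frame pts at bar end z=.082',[((ray(p,(316,y),.082)-s['tool_pos'])@R).round(4).tolist() for y in(230,242)])
print([((ray(p0,(310,y),.082)-s['tool_pos'])@R).round(4).tolist() for y in(198,206,268,272)])
E
python3 tri.py
```

```text
d1 rows, col 310 [238, 250, 250, 249, 189, 136, 76, 71, 159, 249, 251, 251, 250, 250, 250, 250, 250, 250, 249, 249, 248, 247, 246, 244, 241, 208, 200, 199, 198, 198, 197, 197, 196, 195, 194, 195, 194, 193, 193, 192, 191, 191, 179, 89, 53, 52]
now rows 190..300 col 316 [63, 63, 62, 69, 172, 228, 228, 228, 228, 224, 173, 233, 238, 239, 241, 241, 236, 122, 111, 143, 65, 59, 60, 60, 60, 62, 122, 231, 239, 240, 240, 241, 241, 241, 241, 241, 241, 241, 241, 241, 241, 241, 241, 241, 241, 241, 241, 241, 241, 241, 234, 134, 77, 73, 73]
d1 row 240 cols 285..335 [199, 199, 199, 198, 199, 198, 199, 199, 199, 199, 199, 199, 199, 198, 196, 178, 159, 172, 189, 198, 200, 200, 199, 199, 199, 199, 198, 196, 188, 172, 156, 167, 190, 198, 198, 198, 198, 198, 198, 199, 198, 198, 198, 199, 198, 198, 197, 197, 197, 198]
now row 262 cols 285..350 [173, 173, 172, 172, 173, 173, 173, 173, 173, 173, 174, 173, 173, 173, 173, 173, 173, 173, 169, 150, 127, 135, 151, 166, 173, 174, 174, 177, 194, 224, 238, 241, 241, 240, 235, 219, 185, 172, 173, 172, 166, 155, 137, 126, 137, 163, 172, 172, 172, 172, 173, 171, 172, 172, 172, 172, 172, 172, 172, 172, 172, 172, 173, 172, 172]
now row 300 cols 285..350 [165, 165, 164, 164, 165, 166, 165, 165, 158, 129, 68, 17, 9, 9, 12, 11, 11, 12, 8, 15, 16, 17, 17, 18, 17, 15, 19, 19, 31, 62, 82, 74, 39, 19, 18, 16, 17, 17, 19, 17, 15, 13, 13, 10, 10, 10, 8, 9, 7, 12, 49, 107, 153, 164, 164, 165, 165, 164, 166, 165, 165, 165, 164, 164, 166]
tcp px [[314.52412007 282.8676646 ]] tool-frame pts at bar end z=.082 [[[0.0358, 0.0007, -0.0204]], [[0.0299, 0.0007, -0.0204]]]
[[[0.0323, 0.0016, -0.0204]], [[0.026, 0.0016, -0.0204]], [[-0.0255, 0.0016, -0.0204]], [[-0.029, 0.0016, -0.0204]]]
```

```bash
python3 shift.py '0.04 0 0 0 0 0 0;0.04 0 0 0 0 0 0;0.04 0 0 0 0 0 0;0.04 0 0 0 0 0 0;0.04 0 0.001 0.004 0 0 0;0.04 0 0.001 0.004 0 0 0;0.04 0 0.001 0.004 0 0 0' 30; python3 shift.py '0.03 0 0 0 0 0 0;0.02 0 0 0 0 0 0;0.02 0 0 0 0 0 0'; python3 shift.py '0.01 0 0 0 0 0 0;0.01 0 0 0 0 0 0;0.01 0 0 0 0 0 0'; python3 shift.py '0 0 0 0 0 0 0;0 0 0 0 0 0 0'
```

```text
t: 40.35
tool_pos: [0.6295, -0.1304, 0.0574]
tcp_rot: [-0.0, 0.303, 0.953, -0.0]
wrist_force: [0.5, -0.1, 0.1]
grip_width: 0.0387
gripper_force: 0.0
t: 40.65
tool_pos: [0.6298, -0.1306, 0.0578]
tcp_rot: [0.0, 0.303, 0.953, 0.0]
wrist_force: [-1.0, -0.4, 0.1]
grip_width: 0.0243
gripper_force: 0.0
t: 40.95
tool_pos: [0.6297, -0.1305, 0.0577]
tcp_rot: [0.0, 0.303, 0.953, 0.0]
wrist_force: [0.3, -0.2, 0.5]
grip_width: 0.0111
gripper_force: 0.0
t: 41.15
tool_pos: [0.6297, -0.1306, 0.0577]
tcp_rot: [0.0, 0.303, 0.953, 0.0]
wrist_force: [-0.5, 0.1, -0.4]
grip_width: 0.0028
gripper_force: 0.0
```

```bash
python3 shift.py '0 0 0 0 0 0 0.1;0 0 0 0 0 0 0.2;0 0 0 0 0 0 0.2;0 0 0 0 0 0 0.2'
python3 - <<'E'
from h import *
w,p=grab('wrist','d3'); s=r.state();print(s['torque'])
R=rot(s['tcp_rot'])
for y in(245,262,280):
    print(y,w[y,270:360].min(1).tolist())
E
```

```text
t: 41.55
tool_pos: [0.6297, -0.1304, 0.0576]
tcp_rot: [-0.0, 0.396, 0.918, -0.0]
wrist_force: [-0.8, 0.6, 0.6]
grip_width: 0.0005
gripper_force: 0.0
[-0.1065968   0.00026587  0.00582253]
245 [53, 59, 73, 101, 133, 159, 169, 174, 176, 177, 178, 177, 177, 177, 177, 177, 177, 177, 178, 178, 177, 172, 150, 101, 68, 62, 62, 63, 63, 65, 68, 72, 79, 85, 92, 96, 92, 88, 89, 94, 98, 101, 101, 96, 86, 72, 61, 79, 127, 167, 176, 176, 175, 176, 175, 176, 175, 175, 174, 175, 174, 175, 174, 175, 174, 174, 174, 174, 174, 174, 174, 174, 174, 174, 174, 173, 174, 172, 170, 166, 160, 145, 116, 79, 59, 53, 50, 49, 49, 49]
262 [172, 172, 172, 173, 171, 173, 172, 172, 173, 173, 173, 172, 173, 172, 172, 173, 173, 172, 172, 173, 172, 172, 168, 152, 133, 138, 153, 163, 169, 170, 171, 178, 206, 232, 239, 240, 239, 239, 232, 210, 180, 172, 171, 171, 167, 158, 142, 122, 94, 71, 92, 135, 164, 172, 172, 171, 172, 171, 171, 170, 171, 171, 171, 171, 170, 171, 170, 170, 171, 171, 169, 170, 170, 170, 171, 170, 170, 169, 170, 169, 170, 170, 170, 169, 169, 169, 169, 169, 168, 168]
280 [167, 168, 167, 167, 167, 168, 168, 167, 168, 168, 168, 167, 167, 168, 169, 168, 167, 167, 168, 168, 168, 168, 167, 168, 168, 164, 151, 133, 137, 151, 162, 166, 168, 168, 174, 199, 227, 238, 240, 240, 238, 231, 208, 179, 170, 169, 168, 164, 153, 137, 117, 87, 70, 99, 141, 162, 167, 168, 167, 167, 167, 166, 168, 166, 167, 166, 166, 167, 167, 166, 166, 166, 167, 166, 166, 166, 166, 166, 166, 166, 166, 167, 166, 166, 166, 166, 166, 166, 166, 166]
```

```bash
python3 shift.py '0.03 0 0 0 0 0 0;0.03 0 0 0 0 0 0;0.03 0 0 0 0 0 0;0.03 0 0 0 0 0 -0.1;0.03 0 0 0 0 0 -0.2;0.03 0 0 0 0 0 -0.2' 25; python3 shift.py '0.03 0 0 0.002 0 0 0;0.03 0 0 0.004 0 0 0;0.03 0 0 0.004 0 0 0';python3 shift.py '0.03 0 0 0.002 0 0 0;0.03 0 0 0.003 0 0 0;0.03 0 0 0.003 0 0 0'
```

```text
t: 42.2
tool_pos: [0.6298, -0.1306, 0.0577]
tcp_rot: [0.0, 0.303, 0.953, 0.0]
wrist_force: [0.6, 0.1, -0.0]
grip_width: 0.0291
gripper_force: 0.0
t: 42.5
tool_pos: [0.6294, -0.1304, 0.0531]
tcp_rot: [-0.0, 0.304, 0.953, -0.0]
wrist_force: [0.1, 1.1, -0.6]
grip_width: 0.0301
gripper_force: 0.0
t: 42.8
tool_pos: [0.6296, -0.1305, 0.0504]
tcp_rot: [-0.0, 0.303, 0.953, -0.0]
wrist_force: [0.3, 0.5, -0.5]
grip_width: 0.0301
gripper_force: 0.0
```

```bash
python3 shift.py '0.015 0 0 0 0 0 0;0.015 0 0 0 0 0 0;0 0 0 0 0 0 0;0 0 0 0 0 0 0;0 0 0 0 0 0 0' 30;  python3 -c "
from h import *
w,p=grab('wrist','d4')
for y in (245,262,280,300): print(y,w[y,285:350].min(1).tolist())
print('disc/cam',p['t'], -p['R'].T@p['t'])"
```

```text
t: 43.3
tool_pos: [0.6301, -0.1308, 0.0511]
tcp_rot: [0.0, 0.303, 0.953, 0.0]
wrist_force: [0.6, -0.8, 2.1]
grip_width: 0.0027
gripper_force: 1.1
245 [173, 173, 173, 173, 173, 173, 172, 173, 172, 173, 173, 173, 174, 173, 173, 172, 172, 164, 135, 86, 60, 59, 59, 59, 59, 60, 59, 59, 59, 59, 60, 58, 58, 58, 59, 57, 58, 57, 58, 58, 57, 59, 82, 127, 163, 172, 172, 172, 172, 171, 172, 171, 171, 172, 171, 171, 171, 171, 171, 171, 170, 170, 168, 162, 152]
262 [168, 168, 169, 168, 168, 169, 168, 168, 168, 169, 169, 169, 168, 168, 168, 167, 156, 133, 121, 135, 151, 162, 167, 168, 168, 170, 183, 215, 233, 237, 237, 237, 235, 224, 192, 171, 168, 167, 166, 161, 150, 133, 119, 130, 159, 168, 168, 167, 166, 167, 168, 168, 167, 167, 167, 167, 167, 167, 167, 167, 167, 167, 167, 167, 167]
280 [164, 164, 164, 164, 164, 164, 164, 164, 163, 165, 164, 165, 164, 164, 165, 159, 144, 123, 132, 148, 159, 165, 167, 166, 168, 182, 214, 233, 237, 238, 237, 235, 224, 191, 169, 165, 165, 164, 159, 146, 130, 119, 129, 156, 163, 163, 164, 164, 164, 164, 164, 163, 164, 164, 164, 163, 164, 164, 164, 165, 163, 164, 164, 163, 164]
300 [160, 160, 159, 160, 161, 156, 134, 85, 36, 10, 11, 10, 12, 8, 11, 6, 14, 13, 15, 14, 18, 16, 16, 16, 14, 20, 61, 134, 204, 231, 234, 221, 173, 114, 55, 19, 17, 15, 17, 15, 18, 17, 15, 15, 12, 7, 8, 9, 13, 8, 9, 9, 28, 71, 121, 152, 161, 161, 160, 160, 160, 160, 161, 160, 160]
disc/cam [-0.25688672 -0.55710571  0.07957763] [ 0.56217653 -0.08255926  0.24460514]
```

Fingertip pixels in a1 and d1 put the real finger ends about 30 mm higher than the reported TCP. So the fingers were closing above the bar, which explains the light contact at 0.051 and the slip earlier. I'll go deeper and watch the force.

```bash
python3 shift.py '0.035 0 0 -0.004 0 0 0;0.035 0 0 -0.004 0 0 0;0.035 0 0 -0.004 0 0 0;0.035 0 0 -0.004 0 0 0;0.035 0 0 0.003 0 0 0;0.035 0 0 0.008 0 0 0;0.035 0 0 0.008 0 0 0'; python3 shift.py '0.035 0 0 0.004 0 0 0;0.035 0 0 0.008 0 0 0;0.035 0 0 0.008 0 0 0'; python3 shift.py '0.02 0 0 0 0 0 0;0.02 0 0 0 0 0 0;0 0 0 0 0 0 0;0 0 0 0 0 0 0'
```

```text
t: 44.05
tool_pos: [0.6287, -0.1302, 0.0412]
tcp_rot: [-0.001, 0.303, 0.953, -0.0]
wrist_force: [-0.1, -0.3, -1.1]
grip_width: 0.0345
gripper_force: 0.0
t: 44.35
tool_pos: [0.6292, -0.1304, 0.0339]
tcp_rot: [-0.001, 0.303, 0.953, -0.0]
wrist_force: [0.3, 0.5, -0.2]
grip_width: 0.0348
gripper_force: 0.0
t: 44.75
tool_pos: [0.6293, -0.1317, 0.0348]
tcp_rot: [-0.0, 0.303, 0.953, -0.001]
wrist_force: [-0.5, 0.0, 1.7]
grip_width: 0.0118
gripper_force: 23.2
```

Gripped: the width is 12 mm. Now I'll turn it clockwise.

```bash
python3 shift.py '0 0 0 0 0 0 0.1;0 0 0 0 0 0 0.2;0 0 0 0 0 0 0.3;0 0 0 0 0 0 0.4;0 0 0 0 0 0 0.5;0 0 0 0 0 0 0.6;0 0 0 0 0 0 0.7;0 0 0 0 0 0 0.7' 40; python3 shift.py '0 0 0 0 0 0 0.1;0 0 0 0 0 0 0.2;0 0 0 0 0 0 0.3;0 0 0 0 0 0 0.4;0 0 0 0 0 0 0.5;0 0 0 0 0 0 0.6;0 0 0 0 0 0 0.7;0 0 0 0 0 0 0.7';python3 -c "
from h import *
togo([.6292,-.1297,.035],-.447);print(r.state()['torque'])"
```

```text
t: 45.55
tool_pos: [0.6286, -0.132, 0.0348]
tcp_rot: [-0.0, 0.612, 0.791, -0.001]
wrist_force: [-3.7, -2.3, 3.2]
grip_width: 0.0122
gripper_force: 39.8
t: 46.35
tool_pos: [0.6278, -0.1319, 0.0348]
tcp_rot: [-0.0, 0.846, 0.533, -0.002]
wrist_force: [-6.3, -1.8, 4.7]
grip_width: 0.012
gripper_force: 39.9
t 46.35 tool shift [ 0.0026  0.0003 -0.0002] rz 0.0010452154540254721
[-0.57965336  1.40791576 -0.04635443]
```

```bash
python3 shift.py '0.03 0 0 0 0 0 0;0.03 0 0 0 0 0 0;0.03 0 0 0 0 0 0;0.03 0 0 -0.04 0 0 0;0.03 0 0 -0.09 0 0 0;0.03 0 0 -0.14 0 0 0;0.03 0 0 -0.17 0 0 0;0.03 0 0 -0.17 0 0 0'; python3 shift.py '0.03 0.05 0 0 0 0 0;0.03 0.05 0 0 0 0 0;0.03 0.05 0 0 0 0 0;0.03 0.05 0 0 0 0 0'
python3 - <<'E'
from h import *
w,p=grab('wrist','e1'); st=np.array([.6218,-.0520]); yd=np.array([-.0818,.9966]); xd=np.array([.9966,.0818])
D=st-.078*yd+xd*.001
m=(w.min(2)>215).astype(np.uint8)
for c in cv2.findContours(m,cv2.RETR_EXTERNAL,cv2.CHAIN_APPROX_NONE)[0]:
    a=cv2.contourArea(c); b=cv2.boundingRect(c)
    if a<8 or b[1]>300: continue
    (cx,cy),sz,an=cv2.minAreaRect(c)
    for z in(.042,.082):
        X=ray(p,(cx,cy),z)[0,:2]-D; v=[X@xd,X@yd]
        if np.hypot(*v)<.06: print(b,'area',a,'z',z,'r',np.hypot(*v).round(4),'dial angle',np.arctan2(v[1],-v[0]).round(3))
s=r.state(); print(s['t'],s['tool_pos'],s['wrist_force'])
E
```

```text
t: 47.15
tool_pos: [0.6329, -0.1314, 0.2103]
tcp_rot: [0.003, 0.845, 0.534, 0.004]
wrist_force: [-0.2, 0.5, -0.8]
grip_width: 0.0296
gripper_force: 0.0
t: 47.55
tool_pos: [0.6507, -0.0858, 0.2037]
tcp_rot: [-0.0, 0.846, 0.534, -0.001]
wrist_force: [0.5, -0.0, -0.5]
grip_width: 0.0301
gripper_force: 0.0
(312, 251, 6, 29) area 135.0 z 0.042 r 0.0012 dial angle -1.239
(312, 251, 6, 29) area 135.0 z 0.082 r 0.0139 dial angle 2.123
(301, 245, 6, 4) area 9.0 z 0.042 r 0.0211 dial angle 1.571
(301, 245, 6, 4) area 9.0 z 0.082 r 0.0325 dial angle 1.809
(312, 218, 6, 21) area 80.0 z 0.042 r 0.0371 dial angle 2.103
(312, 218, 6, 21) area 80.0 z 0.082 r 0.0479 dial angle 2.105
47.6 [ 0.65062763 -0.08647693  0.20402712] [0.07439715 0.02223169 0.38182912]
```

Run:
```python
from h import *
b,_=grab('scene'); a,_=grab('side')
c=cv2.resize(b[210:330,210:430],(660,360),interpolation=cv2.INTER_CUBIC);d=cv2.resize(a[180:350,270:380],(233,360),interpolation=cv2.INTER_CUBIC)
n=cv2.resize(np.hstack([c,d]),(800,322))[:,:,::-1]; o=cv2.imread('pics/c1.png')
D=cv2.absdiff(n,o).max(2)
for x,y,w,h in((180,75,200,125),(180,135,200,65),(660,60,90,150)):
    q=D[y:y+h,x:x+w]; print((x,y),'mean',q.mean(),'frac>40',(q>40).mean())
```

```text
(180, 75) mean 1.65772 frac>40 0.0
(180, 135) mean 1.5025384615384616 frac>40 0.0
(660, 60) mean 13.832148148148148 frac>40 0.14251851851851852
```

The row is unchanged and the dial reads about 2.1 rad. The robot touches nothing, so I'm handing in.

```bash
python3 -c "
from rig import r
print(r.finish_job())"
```

```text
the job is handed in; nothing more can be done
None
```

I handed the job in: all three carriers on the bench stand in a close row against the stop, the dial reads about 2.1 rad (45 min), and I kept the arm clear of the jar, pill crusher and screwdriver (not re-measured at the end); no verdict came back.

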